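# Pack the boom-stand brackets into their fitted case

## Robot

A 6-joint arm with a two-finger parallel gripper is mounted at the origin on a cart in front of the work surface, level with it; the furniture and walls round the work are solid. World frame = base frame: x ahead of the robot, y to its left, z up, the work surface at z = 0. Lengths are in m, angles in rad, forces in N, time in s.
With the tool pointing down it reaches from about 0.425 to 0.925 m from the base axis. Payload 12.5 kg.
Tool frame: the origin (TCP) lies midway between the tips of the shut fingers; the grasp point (between the pads) lies 19 mm behind it; z points along the fingers, y is the line along which they close (so a half turn about z gives the same grasp; the last joint's range is limited). The gripper opens to 85 mm and grips with 20 to 120 N. Pads are 22 mm wide; open, the fingers measure 114 mm over their backs; the gripper's body (76 mm by 85 mm) begins 54 mm behind the grasp point. The pads swing forward as they close: fully open they stand 13 mm farther back than shut.
Start: joints at [0.994, 0.491, 1.559, -0, 1.092, -0.106], TCP at [0.283, 0.557, 0.231] pointing down, gripper open.
Joint ranges: [-3.1, 3.1], [-0.84, 2.19], [0.05, 2.79], [-1.13, 4.28], [0.06, 2.93], [-2.69, 2.69]. Speed limits (rad/s): [2.22, 2.22, 2.79, 3.14, 3.14, 3.14].

## Interface

Orientations are given as a 3x3 rotation matrix whose columns are the frame's x, y, z axes.
In Python, from station import r gives the robot as it stands. The module is installed in compiled form; this text tells all that it offers.
- The arm moves only by the tool send_rows, never from a script. Its arguments are lists of equal length, an entry for each row: "offset": the shift along the tool's x, y, z normalised to -1 to 1, where 1 is 0.04 m, a list of three; "turn": the turn about the tool's z normalised to -1 to 1, where 1 is 0.1 rad. In form: {"offset": [[x, y, z], ...], "turn": [turn, ...]}. A call has 1 to 12 rows; each row shifts and turns the commanded pose from where the row before left it, along the tool's axes as they then stand; what a row does not reach is not made up. A row lasts 1/12 s, in which the tool goes at most 41.7 mm and 7.16 degrees, less where a joint would pass 70% of its speed; a pose out of reach is approached as far as the arm can. A call with a number of a shift or a turn outside -1 to 1 is refused whole. A call with a gripper value outside its range is refused whole. "grip" is the gripper command: -1 is fully open, 1 is shut, values between are in proportion, set as the call begins (left out, the last holds). The fingers move at their own pace and stop on an object; "force" is the grip in N (left out, the last holds). Time passes only in rows, so rows that do not move let the fingers close. It gives the time, the measured TCP pose, the force, the opening and the grip force at its end, in the units of the state.
- r.observe(): the state, without advancing time (a new reading comes with each control period).
- r.capture(name): name is "scene" or "top" or "wrist"; returns the picture (480x640x3 uint8, blue, green, red); there is no depth.
- r.camera_params(name): a dict with "intrinsics" (3x3 intrinsics, pixels), "R" (3x3) and "t" (3): a world point X has camera coordinates R X + t; the wrist camera has in their place "tool_from_camera" (4x4, takes a point from camera to tool coordinates, whose origin is the TCP and whose axes are the flange's). Camera axes: x right, y down, z forward; pixel columns grow to the right and rows downward; lengths in m; the calibration is good to about 2 mm. A picture is of the moment at which its call begins: read the wrist's pose just before it. camera_params takes no time and is no camera call.
- r.sign_off(): hands the job in; it is judged then, once.
The state is a dict: "clock": time; "qpos": joint angles; "joint_vel": joint speeds; "joint_torque": joint torques, N m; "eef_pos": TCP position; "tool_rot": TCP orientation; "wrist_force": force on the tool from outside, world axes, zero at the start; "torque": the same for the moment, N m; "gripper_width": opening from 0.0 (shut) to 1.0 (fully open); "gripper_force": force on a finger pad.
Only numpy, scipy, OpenCV 4.12 (cv2) and the standard library are available. Lean on these libraries where they do the work, as an engineer would, in place of code of your own. Each camera call takes 0.05 s, during which the arm holds its last target. There are 200 camera calls.

## Task

Pack the microscope boom stand's three parts into the open grey case so that all of them fit; only one order works. The blue foot bracket lies flat on the case floor with its toe pushed fully home under the blue lip, the yellow step bracket flat with its toe fully home under the yellow lip and its overhanging nose above the blue bracket's tail, and the red T-shaped key stands in the gap left between them, its flange down on both brackets' shoulders. Leave the brown bottle, the glass dish and the white slide box where they are.

Things in the scene. Friction and masses are not known exactly. Their poses are not given: they have to be found in the camera images.
- case: Open shallow case, fixed to the table: 232 x 87 x 33 mm, grey walls 6 mm thick, black floor (top at z = 6 mm); inside 220 (x) by 75 (y) mm. Origin: centre of its underside; x along its length. A 5 mm lip plate over each end reaches 30 mm inwards from the inner end wall: blue at +x (far from the robot), yellow at -x; the mouth is open from x = -80 to 80 mm. See the points.
- blue_end (a point): Foot of the inner end wall below the blue lip, on the floor top, mid-width: (110, 0, 6) mm in the case's frame. The lip's underside is 22 mm above this floor; lips and side walls end 27 mm above it.
- yellow_end (a point): The same below the yellow lip: (-110, 0, 6) mm in the case's frame; underside of lip 22 mm above the floor.
- foot_bracket: Blue foot bracket, 0.3 kg, base down. Origin: on the underside of its base plate (70 wide, 10 mm thick, x = -61 to 64 mm), mid-width; toe at +x, tail at -x. Shoulder block over the full width, x = -22 to 2, to z = 36 mm. Aluminium grip rib along x: see point. Packed: case x = 46 mm (toe touching the end wall), z = 6 mm, yaw as the case.
- foot_grip (a point): Point in the blue bracket's grip rib, (8, 0, 61) mm in its frame. The rib spans x = -6 to 22 mm, is 12 mm thick in y (pinch it along y) and ends at z = 78 mm.
- step_bracket: Yellow step bracket, 0.3 kg, base down. Origin: centre of underside of its base plate, 90 (x) x 70 x 10 mm; toe at -x. Shoulder block over the full width from x = 20, top z = 36 mm, running on to x = 62.5 as an overhanging nose, underside z = 13 mm. Packed: case x = -65 mm (toe touching the end wall), z = 6 mm, yaw as the case, nose above the blue tail.
- step_grip (a point): Point in the yellow bracket's grip rib, (18, 0, 61) mm in its frame, above its centre of mass. The rib spans x = -2 to 42 mm, is 12 mm thick in y, top z = 78 mm. With the blue bracket home the nose leaves a 26.5 mm gap to its shoulder, less than the 30 mm lip: this bracket cannot be lowered flat and slid in, but goes in toe down (0.3 rad passes under the lip), then is laid flat.
- lock_key: Red T-shaped key, 0.2 kg, standing on its stem. Origin: centre of the stem's underside. Stem 23 (x) x 62 (y) mm, 17.5 mm wide at its bevelled foot; flange 48 (x) x 62 (y) mm, z = 23 to 31 mm. Packed: stem in the 26.5 mm gap between the shoulders (case x about 11 mm), flange on both shoulders: origin z = 19 mm above the table, yaw as the case.
- key_grip (a point): Point in the key's aluminium grip rib, (0, 0, 54) mm in its frame. The rib lies along x, 36 mm long, 12 mm thick in y, top z = 70 mm.
- bottle: Brown dropper bottle, bystander, 33 x 32 x 95 mm, origin at its underside.
- dish: Glass petri dish, bystander, diameter 90 mm, 12 mm high, origin at its underside.
- slides: White slide box, bystander, 45 x 88 x 29 mm, origin at its underside.
There are look-alikes about, which are no part of the job. Several things look just like the foot_bracket: the one meant starts farthest to the robot's right.

How it is judged:
By the outcome, as a careful person would: the job done as asked, in the order asked, and still so for the second after the job is handed in, with the robot touching nothing.
It also fails if it takes over 72 s, if anything falls off the work surface, if the arm or the gripper's body presses on something with over 40 N, if the wrist force passes 120 N, or if a joint passes its speed limit or range.

## Working session

There is one attempt and no reset: what is moved stays moved. The work goes in short steps, Python scripts to look and compute and a tool call to move; the robot and the scene stay as the last step left them, time stands still between calls to the robot, and variables do not carry over. Pictures are saved under pics/ and viewed, at most 10 in all, crops included, and the job is handed in when it is done.

Besides the shell and the picture viewer there is one more tool, called as name([rows], argument=value, ...), one row to a line, values as JSON. send_rows: Moves the arm, as the interface text tells. Scaled input: -1 to 1 covers 0.04 m each way for a shift and 0.1 rad each way for a turn. Its arguments: {"type":"object","properties":{"offset":{"type":"array","items":{"type":"array","items":{"type":"number"}}},"turn":{"type":"array","items":{"type":"number"}},"grip":{"type":"number"},"force":{"type":"number"}},"required":["offset","turn"]}

```bash
mkdir -p pics; python3 - <<'E'
from station import r
import cv2,numpy as np
np.set_printoptions(precision=4,suppress=True)
for n in("scene","top"):
    cv2.imwrite(f"pics/{n}0.png",r.capture(n)); p=r.camera_params(n); print(n,p['intrinsics'].tolist() if hasattr(p['intrinsics'],'tolist') else p['intrinsics'],np.array(p['R']),np.array(p['t']), -np.array(p['R']).T@np.array(p['t']))
print(r.camera_params("wrist")); print(r.observe())
E
```

```text
scene [[582.5247401538983, 0.0, 313.85412281139446], [0.0, 582.5247401538983, 237.1199438124492], [0.0, 0.0, 1.0]] [[ 0.7004 -0.7137  0.0133]
 [-0.3872 -0.3955 -0.8328]
 [ 0.5996  0.5781 -0.5533]] [-0.2078  0.3215  0.8981] [-0.2686 -0.5404  0.7674]
top [[454.73546734873804, 0.0, 318.8732133568641], [0.0, 454.73546734873804, 248.58332193502977], [0.0, 0.0, 1.0]] [[ 0.0138 -0.9997 -0.0185]
 [-0.9953 -0.0119 -0.0963]
 [ 0.096   0.0198 -0.9952]] [0.2047 0.4688 1.1613] [0.3523 0.1873 1.2046]
{'intrinsics': array([[413.8972,   0.    , 314.3399],
       [  0.    , 413.8972, 235.0264],
       [  0.    ,   0.    ,   1.    ]]), 'tool_from_camera': array([[ 0.0004, -0.9541, -0.2996,  0.0765],
       [ 1.    ,  0.0002,  0.0008,  0.0004],
       [-0.0007, -0.2996,  0.9541, -0.1422],
       [ 0.    ,  0.    ,  0.    ,  1.    ]])}
{'clock': 0.1, 'qpos': array([ 0.9944,  0.4915,  1.5594, -0.    ,  1.0917, -0.1056]), 'joint_vel': array([ 0.0002, -0.0008, -0.0027, -0.    , -0.0015,  0.0004]), 'joint_torque': array([  0.0025, -61.9459, -26.2018,  -0.0001,   0.003 ,  -0.    ]), 'eef_pos': array([0.2834, 0.5568, 0.2308]), 'tool_rot': array([[-0.8912,  0.4536, -0.0005],
       [ 0.4536,  0.8912, -0.0008],
       [ 0.0001, -0.001 , -1.    ]]), 'wrist_force': array([ 0.3881, -0.1986, -0.6395]), 'torque': array([-0.0143,  0.0056, -0.0381]), 'gripper_force': 0.0, 'gripper_width': 1.0012067765313735}
```

View pics/top0.png

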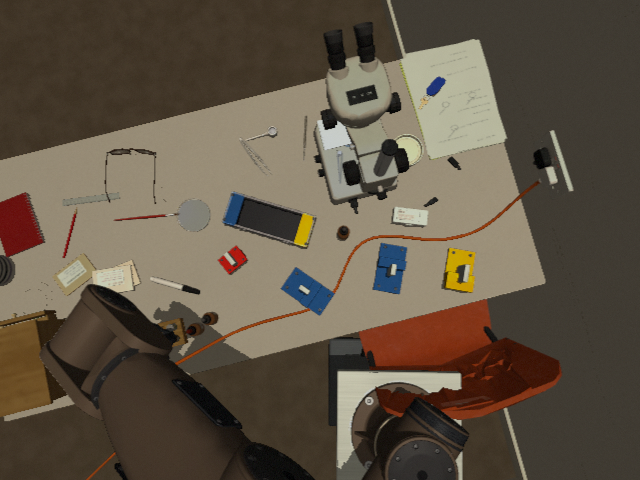

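View pics/scene0.png

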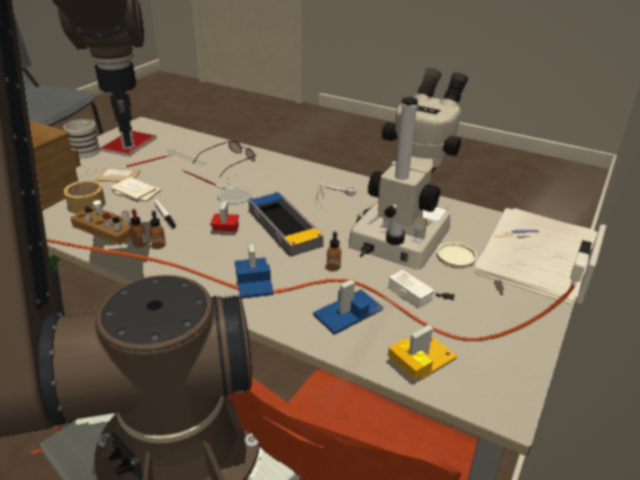

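The top view shows the case at (268,220) with its blue end left and yellow end right. The target blue bracket is at (390,268), a look-alike at (307,290), yellow at (461,270), and the key at (232,260). The scene view agrees.

```bash
cat > h.py <<'E'
from station import r
import cv2,numpy as np
np.set_printoptions(precision=4,suppress=True)
def cam(n):
    p=r.camera_params(n); K=p['intrinsics']
    if n=="wrist":
        s=r.observe(); T=np.array(p['tool_from_camera']); Rt=s['tool_rot']
        Rwc=Rt@T[:3,:3]; c=s['eef_pos']+Rt@T[:3,3]
    else: Rwc=np.array(p['R']).T; c=-Rwc@p['t']
    return K,Rwc,c
def ray(C,uv,z):
    K,R,c=C; uv=np.atleast_2d(uv).astype(float)
    d=np.c_[uv,np.ones(len(uv))]@np.linalg.inv(K).T@R.T
    return c+d*((z-c[2])/d[:,2])[:,None]
def proj(C,X):
    K,R,c=C; q=(np.atleast_2d(X)-c)@R@K.T; return q[:,:2]/q[:,2:]
RNG={'blue':((100,110,40),(125,255,255)),'yellow':((18,150,80),(32,255,255)),'red':((172,150,60),(180,255,255)),'red2':((0,190,60),(4,255,255))}
def mask(im,c):
    h=cv2.cvtColor(im,cv2.COLOR_BGR2HSV); m=cv2.inRange(h,*RNG[c])
    if c=='red': m|=cv2.inRange(h,*RNG['red2'])
    return m
def blobs(im,c,amin=150):
    cs=cv2.findContours(mask(im,c),cv2.RETR_EXTERNAL,cv2.CHAIN_APPROX_NONE)[0]
    return [k for k in cs if cv2.contourArea(k)>amin]
E
python3 - <<'E'
from h import *
im=cv2.imread('pics/top0.png'); C=cam('top')
for c in('blue','yellow','red'):
    for k in blobs(im,c):
        q=cv2.minAreaRect(k); z=.033
        P=ray(C,cv2.boxPoints(q),z); 
        print(c,cv2.contourArea(k),np.round(q[0]),'ctr@33',P.mean(0)[:2],'sides',np.linalg.norm(P[1]-P[0]),np.linalg.norm(P[2]-P[1]),'ang01',np.degrees(np.arctan2(*(P[1]-P[0])[1::-1])))
o=cv2.resize(im[180:320,200:500],None,fx=2.66,fy=2.66,interpolation=cv2.INTER_CUBIC); cv2.imwrite('pics/z0.png',o)
E
```

```text
blue 1168.0 [307. 291.] ctr@33 [0.3552 0.2392] sides 0.06913713846029995 0.12024462218677957 ang01 -33.743076141489006
blue 1172.5 [390. 268.] ctr@33 [0.4169 0.0262] sides 0.12137994881687912 0.07155387334892374 ang01 -9.725024007354891
blue 331.5 [234. 209.] ctr@33 [0.5661 0.4354] sides 0.08250301713985884 0.033370980279720984 ang01 -15.703642157061788
blue 172.5 [435.  86.] ctr@33 [ 0.9055 -0.0938] sides 0.05978470311698075 0.02686266327655882 ang01 -37.656738767841766
yellow 697.0 [ 22. 392.] ctr@33 [0.0901 0.9611] sides 0.13612394897725896 0.09110898486134081 ang01 -74.81031929635706
yellow 305.0 [ 19. 338.] ctr@33 [0.2254 0.9777] sides 0.0940596738236556 0.07569846818230716 ang01 -77.95127736897776
yellow 1042.5 [460. 270.] ctr@33 [ 0.4151 -0.1521] sides 0.106396720176495 0.07605865975386682 ang01 -8.788690671965375
yellow 342.0 [303. 230.] ctr@33 [0.5139 0.2522] sides 0.08343650003888607 0.03200964446281343 ang01 -16.208532051093915
red 277.0 [233. 259.] ctr@33 [0.4344 0.4339] sides 0.06131786808798726 0.04691286013077781 ang01 -49.72637842024629
red 1668.5 [ 16. 224.] ctr@33 [0.5201 1.0106] sides 0.10141306001193807 0.145065960786511 ang01 -69.57814085536003
```

View pics/z0.png

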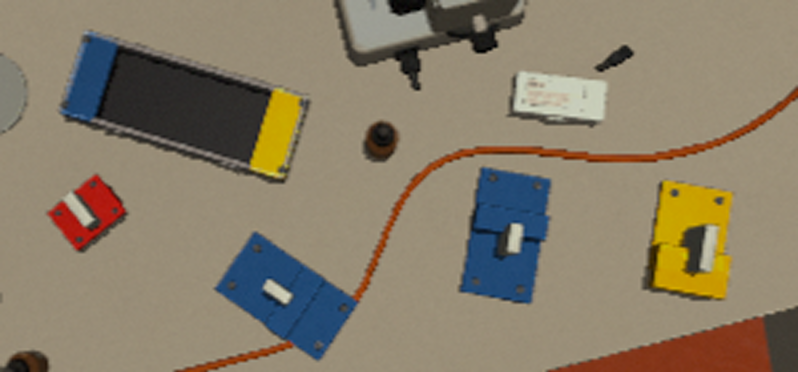

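Both brackets point toe-to-robot (blue) and nose-to-robot (yellow). The case centre is about (0.540, 0.344) with yaw 74°; the lip spacing of 190 mm fits. I'm moving above the blue bracket for a close look.

send_rows([
  [0,0,0],
  [0,0,0],
  [0,0,0],
  [-0.36,-0.84,0],
  [-0.36,-0.84,0],
  [-0.36,-0.84,0],
  [-0.36,-0.84,0],
  [-0.36,-0.84,0],
  [-0.36,-0.84,0],
  [-0.36,-0.84,0],
  [-0.36,-0.84,0],
  [-0.36,-0.84,0],
], turn=[-1,-1,-1,0,0,0,0,0,0,0,0,0])

```text
clock: 1.1
eef_pos: [0.3597, 0.2353, 0.2312]
tool_rot: [[-0.986, 0.17, -0.0], [0.17, 0.986, 0.0], [0.0, 0.0, -1.0]]
wrist_force: [1.0, 0.5, 0.9]
gripper_width: 0.998
gripper_force: 0.0
```

send_rows([
  [-0.36,-0.84,0],
  [-0.36,-0.84,0],
  [-0.36,-0.84,0],
  [-0.36,-0.84,0],
  [-0.36,-0.84,0],
  [-0.36,-0.84,0],
  [0,0,0],
  [0,0,0],
  [0,0,0],
], turn=[0,0,0,0,0,0,0,0,0])

```text
clock: 1.85
eef_pos: [0.4104, 0.0237, 0.2311]
tool_rot: [[-0.985, 0.171, -0.001], [0.171, 0.985, 0.0], [0.001, 0.0, -1.0]]
wrist_force: [0.0, 0.2, -1.3]
gripper_width: 0.999
gripper_force: 0.0
```

```bash
python3 - <<'E'
from h import *
s=r.observe();C=cam('wrist');im=r.capture('wrist');cv2.imwrite('pics/w1.png',im)
print(s['eef_pos'],np.degrees(np.arctan2(s['tool_rot'][1,0],s['tool_rot'][0,0])),s['qpos'],s['clock'])
for k in blobs(im,'blue',800):
    q=cv2.minAreaRect(k);P=ray(C,cv2.boxPoints(q),.01);print(q,P,np.linalg.norm(P[1]-P[0]),np.linalg.norm(P[2]-P[1]))
E
```

```text
[0.4104 0.0237 0.2311] 170.15861301982358 [-0.1034  0.1862  2.048   0.0003  0.9081 -1.5026] 1.85
((315.5, 236.5), (57.0, 81.0), 90.0) [[ 0.4164 -0.0127  0.01  ]
 [ 0.4288  0.0593  0.01  ]
 [ 0.4834  0.0515  0.01  ]
 [ 0.4704 -0.0236  0.01  ]] 0.07302450079623744 0.055134431072776977
((324.5, 166.5), (71.0, 59.0), 90.0) [[0.3532 0.0175 0.01  ]
 [0.3617 0.0671 0.01  ]
 [0.423  0.0583 0.01  ]
 [0.414  0.0061 0.01  ]] 0.05031598434712799 0.06193493590518539
((588.0538940429688, 92.03076171875), (83.227294921875, 108.6544189453125), 29.744882583618164) [[0.3763 0.211  0.01  ]
 [0.3107 0.2547 0.01  ]
 [0.3517 0.3133 0.01  ]
 [0.422  0.2724 0.01  ]] 0.07880469340271994 0.07157690307536492
((515.8517456054688, 62.39556884765625), (48.64745330810547, 96.33106994628906), 28.465164184570312) [[0.3481 0.1677 0.01  ]
 [0.291  0.2069 0.01  ]
 [0.3136 0.2401 0.01  ]
 [0.3729 0.2022 0.01  ]] 0.06926827110241139 0.04010832478348919
```

View pics/w1.png

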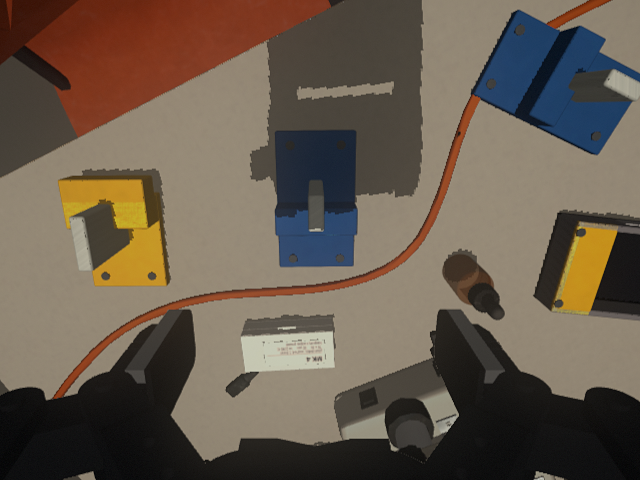

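Wrist view: the blue bracket is centred, base spanning columns 276-356 and rows 130-266, with the toe up (towards the robot) and the rib at (316,206). The axes are nearly aligned.

```bash
python3 - <<'E'
from h import *
C=cam('wrist');im=cv2.imread('pics/w1.png');s=r.observe()
Rt=s['tool_rot'];e=s['eef_pos']
P=ray(C,[[276,130],[356,130],[354,266],[279,266]],.01)
print(P[:,:2],[np.linalg.norm(P[i]-P[i-1]) for i in range(4)])
print('tool',(P-e)@Rt)
v=P[:2].mean(0)-P[2:].mean(0);a=np.arctan2(v[1],v[0]);print('yaw',np.degrees(a))
# rib: low saturation bright pixels near
h=cv2.cvtColor(im,cv2.COLOR_BGR2HSV);m=np.zeros(im.shape[:2],np.uint8);m[170:240,295:340]=cv2.inRange(h,(0,0,50),(180,90,255))[170:240,295:340]
k=max(cv2.findContours(m,0,2)[0],key=cv2.contourArea);x,y,w,hh=cv2.boundingRect(k);print(x,y,w,hh,cv2.minAreaRect(k))
for z in(.078,.03):print((ray(C,[[x,y],[x+w,y],[x+w/2,y+hh]],z)-e)@Rt)
E
```

```text
[[ 0.3496  0.0022]
 [ 0.3611  0.0694]
 [ 0.4841  0.0502]
 [ 0.4721 -0.0195]] [np.float64(0.12440548364775822), np.float64(0.06818731305677436), np.float64(0.12443326670817363), np.float64(0.07067486791958225)]
tool [[ 0.056  -0.0321  0.2212]
 [ 0.056   0.0361  0.2212]
 [-0.0684  0.038   0.2212]
 [-0.0684 -0.0327  0.2212]]
yaw 170.54977405612505
307 179 18 53 ((315.5, 205.0), (52.0, 17.0), 90.0)
[[ 0.0257 -0.0047  0.1532]
 [ 0.0257  0.0082  0.1532]
 [-0.0141  0.0018  0.1532]]
[[ 0.0175 -0.0056  0.2012]
 [ 0.0175  0.0095  0.2012]
 [-0.0288  0.002   0.2012]]
```

send_rows([
  [0,0.05,0.8],
  [0,0,0.8],
  [0,0,0.8],
  [0,0,0.8],
  [0,0,0.8],
  [0,0,0.5],
  [0,0,0.22],
  [0,0,0],
  [0,0,0],
], turn=[0,0,0,0,0,0,0,0,0])

```text
clock: 2.65
eef_pos: [0.4108, 0.0267, 0.0424]
tool_rot: [[-0.986, 0.168, -0.001], [0.168, 0.986, 0.0], [0.001, 0.0, -1.0]]
wrist_force: [0.3, 0.3, 0.2]
gripper_width: 1.0
gripper_force: 0.0
```

send_rows([
  [0,0,0],
  [0,0,0],
  [0,0,0],
  [0,0,0],
  [0,0,0],
  [0,0,0],
  [0,0,0],
  [0,0,0],
  [0,0,0],
  [0,0,0],
], turn=[0,0,0,0,0,0,0,0,0,0], grip=1, force=70)

```text
clock: 3.48
eef_pos: [0.4111, 0.0255, 0.0426]
tool_rot: [[-0.985, 0.17, 0.0], [0.17, 0.985, 0.0], [-0.0, 0.0, -1.0]]
wrist_force: [-1.1, -2.5, 5.6]
gripper_width: 0.131
gripper_force: 71.3
```

send_rows([
  [0,0,-0.3],
  [0,0,-0.6],
  [0,0,-0.6],
  [0,0,-0.6],
  [0,0,-0.6],
  [0,0,-0.6],
  [0,0,-0.5],
  [0,0,0],
  [0,0,0],
  [0,0,0],
  [0,0,0],
], turn=[0,0,0.5,1,1,1,1,1,1,1,1])

```text
clock: 4.4
eef_pos: [0.4106, 0.0257, 0.1942]
tool_rot: [[-0.518, 0.855, -0.001], [0.855, 0.518, 0.0], [0.001, -0.001, -1.0]]
wrist_force: [0.4, -0.7, -4.1]
gripper_width: 0.132
gripper_force: 69.8
```

send_rows([
  [0,0,0],
  [0,0,0],
  [0,0,0],
  [0,0,0],
  [0,0,0],
  [0,0,0],
  [0,0,0],
  [0,0,0],
  [0,0,0],
], turn=[1,1,1,1,1,1,1,1,0.3])

```text
clock: 5.15
eef_pos: [0.4105, 0.0257, 0.194]
tool_rot: [[0.282, 0.959, -0.001], [0.959, -0.282, 0.0], [-0.0, -0.001, -1.0]]
wrist_force: [-0.3, 0.1, -4.3]
gripper_width: 0.132
gripper_force: 69.8
```

send_rows([
  [0.4,-0.1,0],
  [0.8,-0.22,0],
  [0.8,-0.22,0],
  [0.8,-0.22,0],
  [0.8,-0.22,0],
  [0.8,-0.22,0],
  [0.8,-0.22,0],
  [0.8,-0.22,0],
  [0.8,-0.22,0],
  [0.8,-0.22,0],
  [0.8,-0.22,0],
  [0.14,-0.02,0],
], turn=[0,0,0,0,0,0,0,0,0,0,0,0])

```text
clock: 6.15
eef_pos: [0.4156, 0.3836, 0.1937]
tool_rot: [[0.274, 0.962, -0.0], [0.962, -0.274, 0.001], [0.001, -0.001, -1.0]]
wrist_force: [0.2, -0.3, -3.9]
gripper_width: 0.126
gripper_force: 69.7
```

send_rows([
  [0,0,0],
  [0,0,0],
  [0,0,0],
], turn=[0,0,0])

```text
clock: 6.4
eef_pos: [0.416, 0.3785, 0.1941]
tool_rot: [[0.277, 0.961, -0.001], [0.961, -0.277, -0.001], [-0.001, -0.001, -1.0]]
wrist_force: [0.6, -0.1, -2.6]
gripper_width: 0.126
gripper_force: 69.7
```

```bash
python3 - <<'E'
from h import *
s=r.observe();C=cam('wrist');im=r.capture('wrist');cv2.imwrite('pics/w2.png',im)
print(s['eef_pos'],np.degrees(np.arctan2(s['tool_rot'][1,0],s['tool_rot'][0,0])),s['qpos'],s['clock'],s['gripper_width'])
for c in('blue','yellow','red'):
  for k in blobs(im,c,800):
    q=cv2.minAreaRect(k);P=ray(C,cv2.boxPoints(q),.033);print(c,np.array(q[0]),cv2.boxPoints(q).tolist(),P.mean(0),np.linalg.norm(P[1]-P[0]),np.linalg.norm(P[2]-P[1]))
E
```

```text
[0.416  0.3785 0.1941] 73.92485851715553 [ 0.6209  0.4445  1.7569 -0.0001  0.9415  0.9015] 6.4 0.12561381202185298
blue [311.64   258.4622] [[227.80880737304688, 361.8835754394531], [233.67929077148438, 150.54664611816406], [395.4710998535156, 155.04086303710938], [389.6006164550781, 366.3778076171875]] [0.4016 0.3362 0.033 ] 0.17747252703306146 0.11696725429435546
blue [507.   74.5] [[445.0, 99.0], [445.0, 50.0], [569.0, 50.0], [569.0, 99.0]] [0.5696 0.4349 0.033 ] 0.03148553921183074 0.08349770113911117
yellow [472. 323.] [[423.0, 305.0], [521.0, 305.0], [521.0, 341.0], [423.0, 341.0]] [0.5147 0.252  0.033 ] 0.07946178574453355 0.03363459701250036
```

View pics/w2.png

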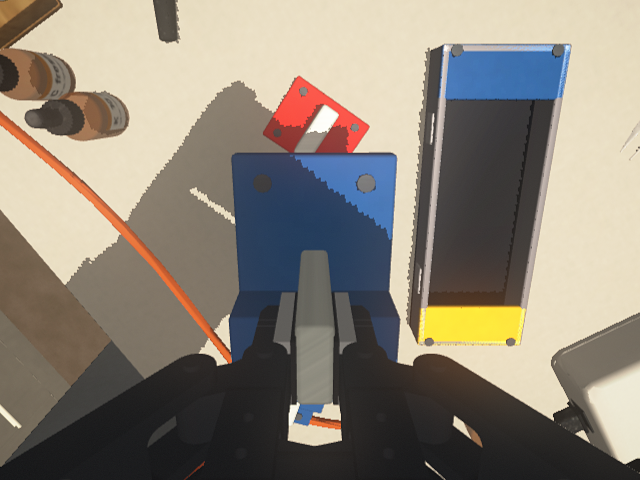

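The case is upright at right: blue lip inner edge at row 99, columns ~446-565, and yellow lip inner edge at row 305, columns ~423-525. The held bracket is aligned and level.

```bash
python3 - <<'E'
from h import *
C=cam('wrist');im=cv2.imread('pics/w2.png');s=r.observe();Rt=s['tool_rot'];e=s['eef_pos']
def ext(m,row,a,b):
    q=np.where(m[row,a:b])[0]+a; return q.min(),q.max()+1
B=mask(im,'blue');Y=mask(im,'yellow')
def colend(m,c,a,b):
    q=np.where(m[a:b,c])[0]+a; return q.min(),q.max()+1
print('B rows',[colend(B,c,30,140) for c in(460,500,540)],'Y rows',[colend(Y,c,290,360) for c in(440,470,505)])
b=[ext(B,w,410,600) for w in(60,75,92)];y=[ext(Y,w,400,560) for w in(310,325,336)];print(b,y)
rb=np.mean([colend(B,c,30,140)[1] for c in(460,500,540)]);ry=np.mean([colend(Y,c,290,360)[0] for c in(440,470,505)])
pb=ray(C,[[np.mean(b[2]),rb]],.033)[0];py=ray(C,[[np.mean(y[0]),ry]],.033)[0]
d=pb-py;print('mouth',np.linalg.norm(d),'yaw',np.degrees(np.arctan2(d[1],d[0])),'ctr',(pb+py)/2, 'in tool',((pb+py)/2-e)@Rt)
for w,q in((92,b[2]),(310,y[0])):
    P=ray(C,[[q[0],w],[q[1],w]],.033);print('width',np.linalg.norm(P[1]-P[0]))
# held bracket toe bottom/top edge rows
print('toe',colend(B,315,120,250),ext(B,170,200,420),ext(B,240,200,420))
tx=ray(C,[[315,153]],e[2]-.042+.01)[0];print('toe top edge in tool',(tx-e)@Rt)
E
```

```text
B rows [(np.int64(55), np.int64(100)), (np.int64(52), np.int64(100)), (np.int64(51), np.int64(100))] Y rows [(np.int64(305), np.int64(341)), (np.int64(306), np.int64(341)), (np.int64(305), np.int64(342))]
[(np.int64(449), np.int64(568)), (np.int64(440), np.int64(566)), (np.int64(439), np.int64(563))] [(np.int64(421), np.int64(522)), (np.int64(420), np.int64(523)), (np.int64(419), np.int64(521))]
mouth 0.1584686806986124 yaw 72.99125758094726 ctr [0.5405 0.3438 0.033 ] in tool [0.0014 0.1291 0.1613]
width 0.08599187395227031
width 0.0822965627754206
toe (np.int64(155), np.int64(250)) (np.int64(240), np.int64(396)) (np.int64(237), np.int64(391))
toe top edge in tool [0.058  0.0004 0.032 ]
```

```bash
python3 - <<'E'
from h import *
C=cam('wrist');im=cv2.imread('pics/w2.png');s=r.observe();Rt=s['tool_rot'];e=s['eef_pos']
for a,b in(((564.5,90),(523,312)),((568,60),(521.5,336)),((445,90),(424,312))):
    P=ray(C,[a,b],.033);d=P[0]-P[1];print(np.degrees(np.arctan2(d[1],d[0])),((P-e)@Rt)[:,:2])
g=cv2.cvtColor(im,cv2.COLOR_BGR2GRAY)
for w in(75,90,200,315,330): print(w,g[w,405:460].tolist(),'|',g[w,510:580].tolist())
E
```

```text
72.93470287002 [[ 0.0872  0.1735]
 [-0.0839  0.1706]]
73.99054945386975 [[ 0.1064  0.1723]
 [-0.1061  0.1727]]
73.59161204002939 [[ 0.0872  0.0907]
 [-0.0839  0.0898]]
75 [225, 226, 225, 225, 224, 224, 224, 224, 223, 223, 224, 224, 223, 223, 223, 223, 223, 225, 224, 177, 120, 124, 124, 103, 71, 73, 73, 73, 72, 72, 73, 73, 71, 70, 60, 81, 148, 207, 208, 198, 191, 184, 128, 113, 115, 116, 115, 115, 115, 115, 115, 114, 113, 112, 112] | [104, 105, 105, 104, 103, 105, 104, 104, 104, 105, 106, 105, 105, 104, 104, 103, 101, 102, 102, 102, 102, 103, 102, 102, 103, 102, 102, 101, 100, 102, 101, 102, 103, 102, 102, 102, 102, 102, 102, 101, 102, 102, 101, 101, 101, 100, 101, 101, 101, 97, 114, 177, 157, 153, 135, 145, 153, 227, 222, 221, 221, 221, 221, 220, 220, 221, 221, 221, 221, 220]
90 [224, 224, 224, 225, 224, 225, 224, 225, 225, 226, 225, 225, 225, 224, 224, 225, 219, 112, 120, 124, 127, 125, 87, 71, 73, 73, 72, 72, 71, 73, 71, 72, 69, 59, 92, 163, 216, 204, 196, 192, 184, 110, 115, 115, 116, 115, 114, 114, 115, 116, 115, 115, 115, 112, 114] | [104, 105, 106, 103, 103, 104, 105, 105, 106,
[... 1427 characters left out ...]
23, 223, 224, 224, 224, 224, 224, 224, 224, 225, 225, 224, 225, 224, 224]
330 [223, 222, 223, 223, 224, 225, 184, 66, 74, 77, 77, 76, 79, 109, 201, 230, 227, 215, 230, 221, 221, 220, 221, 220, 220, 220, 219, 219, 219, 219, 219, 220, 220, 220, 220, 220, 221, 221, 221, 221, 221, 221, 220, 220, 220, 220, 219, 218, 218, 218, 218, 219, 219, 219, 219] | [218, 218, 218, 218, 218, 216, 217, 220, 232, 215, 232, 239, 173, 220, 225, 225, 225, 226, 226, 225, 225, 225, 224, 226, 225, 225, 224, 225, 224, 224, 223, 223, 223, 224, 224, 224, 225, 225, 225, 224, 225, 225, 225, 225, 224, 224, 224, 223, 223, 223, 222, 221, 223, 223, 224, 224, 224, 224, 224, 224, 224, 224, 224, 224, 223, 223, 223, 222, 222, 222]
```

send_rows([
  [0.1,0.4,0],
  [0.1,0.7,0],
  [0.1,0.7,0],
  [0.1,0.7,0],
  [0.08,0.6,0],
  [0,0.13,0.4],
  [0,0,0.7],
  [0,0,0.7],
  [0,0,0.6],
  [0,0,0.3],
  [0,0,0],
  [0,0,0],
], turn=[0,0,0,0,0,0,0,0,0,0,0,0])

```text
clock: 7.45
eef_pos: [0.5461, 0.3619, 0.087]
tool_rot: [[0.277, 0.961, -0.0], [0.961, -0.277, -0.0], [-0.0, -0.0, -1.0]]
wrist_force: [0.2, 0.1, -4.1]
gripper_width: 0.128
gripper_force: 69.7
```

```bash
python3 - <<'E'
from h import *
s=r.observe();C=cam('wrist');im=r.capture('wrist');cv2.imwrite('pics/w3.png',im)
print(s['eef_pos'],np.degrees(np.arctan2(s['tool_rot'][1,0],s['tool_rot'][0,0])),s['wrist_force'])
E
```

```text
[0.5461 0.3619 0.087 ] 73.92061400208408 [ 0.1588  0.0885 -4.065 ]
```

View pics/w3.png

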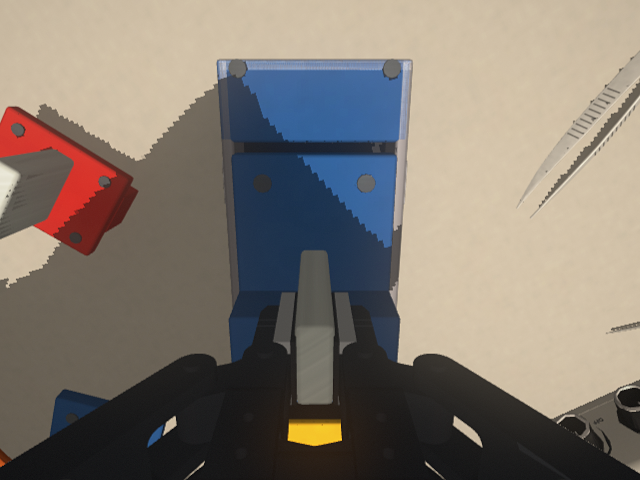

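The bracket is centred on the case: toe columns 233-397 against case 218-412, both centred at 315. The toe (row 155) is clear of the lip edge (row 142). Lowering, then sliding.

send_rows([
  [0,0,0.3],
  [0,0,0.3],
  [0,0,0.2],
  [0,0,0.1],
  [0,0,0.03],
  [0,0,0],
  [0,0,0],
], turn=[0,0,0,0,0,0,0])

```text
clock: 8.08
eef_pos: [0.5459, 0.3624, 0.0494]
tool_rot: [[0.276, 0.961, 0.0], [0.961, -0.276, 0.0], [0.0, 0.0, -1.0]]
wrist_force: [-1.2, 0.3, -4.1]
gripper_width: 0.131
gripper_force: 69.9
```

send_rows([
  [0.1,0,0],
  [0.15,0,0],
  [0.15,0,0],
  [0.15,0,0],
  [0.15,0,0],
  [0.07,0,0],
  [0,0,0],
  [0,0,0],
], turn=[0,0,0,0,0,0,0,0])

```text
clock: 8.75
eef_pos: [0.5541, 0.392, 0.0492]
tool_rot: [[0.276, 0.961, -0.0], [0.961, -0.276, -0.0], [-0.0, -0.0, -1.0]]
wrist_force: [-0.4, -0.8, -4.4]
gripper_width: 0.13
gripper_force: 69.8
```

send_rows([
  [0.05,0,0.01],
  [0.05,0,0.01],
  [0,0,0],
  [0,0,0],
], turn=[0,0,0,0])

```text
clock: 9.08
eef_pos: [0.5548, 0.3941, 0.0488]
tool_rot: [[0.276, 0.961, -0.002], [0.961, -0.276, -0.003], [-0.003, -0.001, -1.0]]
wrist_force: [-3.6, -9.9, 2.7]
gripper_width: 0.128
gripper_force: 70.9
```

send_rows([
  [0.03,0,0.01],
  [0.03,0,0],
  [0,0,0],
  [0,0,0],
], turn=[0,0,0,0])

```text
clock: 9.42
eef_pos: [0.5549, 0.3944, 0.0491]
tool_rot: [[0.276, 0.961, -0.004], [0.961, -0.276, -0.006], [-0.007, -0.002, -1.0]]
wrist_force: [-8.3, -23.4, 15.2]
gripper_width: 0.128
gripper_force: 72.7
```

send_rows([
  [-0.04,0,-0.01],
  [0,0,0],
], turn=[0,0])

```text
clock: 9.58
eef_pos: [0.5549, 0.3942, 0.0489]
tool_rot: [[0.277, 0.961, -0.003], [0.961, -0.277, -0.003], [-0.004, -0.002, -1.0]]
wrist_force: [-4.5, -13.7, 6.1]
gripper_width: 0.128
gripper_force: 71.5
```

send_rows([
  [0,0,0],
  [0,0,0],
  [0,0,0],
  [0,0,0],
  [0,0,0],
  [0,0,0],
  [0,0,0],
  [0,0,0],
], turn=[0,0,0,0,0,0,0,0], grip=-1)

```text
clock: 10.25
eef_pos: [0.5556, 0.3966, 0.0485]
tool_rot: [[0.276, 0.961, 0.0], [0.961, -0.276, 0.0], [0.0, 0.0, -1.0]]
wrist_force: [-0.2, -0.0, 0.2]
gripper_width: 1.001
gripper_force: 0.0
```

send_rows([
  [0,0,-0.3],
  [0,0,-0.6],
  [0,0,-0.8],
  [0,0,-0.8],
  [0,0,-0.8],
  [0,0,-0.8],
  [0,0,-0.4],
  [0,0,0],
  [0,0,0],
], turn=[0,0,0,0,0,0,0,0,0])

```text
clock: 11.0
eef_pos: [0.5556, 0.3966, 0.2301]
tool_rot: [[0.276, 0.961, 0.002], [0.961, -0.276, 0.001], [0.002, 0.002, -1.0]]
wrist_force: [-0.1, -1.5, -0.6]
gripper_width: 0.998
gripper_force: 0.0
```

```bash
python3 - <<'E'
from h import *
s=r.observe();C=cam('wrist');im=r.capture('wrist');cv2.imwrite('pics/w4.png',im)
print(s['eef_pos'],np.degrees(np.arctan2(s['tool_rot'][1,0],s['tool_rot'][0,0])),s['wrist_force'],s['clock'])
np.savez('w4.npz',K=C[0],R=C[1],c=C[2])
E
```

```text
[0.5556 0.3966 0.2301] 73.96046182079874 [-0.1325 -1.4858 -0.6343] 11.0
```

View pics/w4.png

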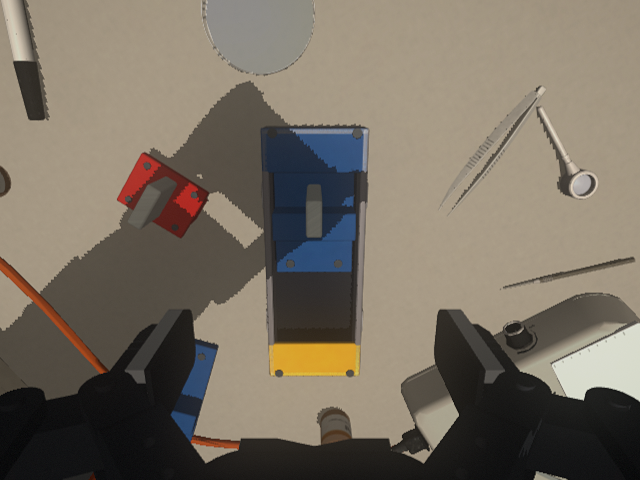

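The blue bracket is seated under the blue lip, tail edge at row 272; the key is at (163,195). Going to the yellow bracket.

send_rows([
  [-0.5,0.02,0],
  [-0.85,0.02,0],
  [-0.85,0.02,0],
  [-0.85,0.02,0],
  [-0.85,0.02,0],
  [-0.85,0.02,0],
  [-0.85,0.02,0],
  [-0.85,0.02,0],
  [-0.85,0.02,0],
  [-0.85,0.02,0],
  [-0.85,0.02,0],
  [-0.85,0.01,0],
], turn=[0,0,0,0,0,0,0,0,0,0,0,0])

```text
clock: 12.05
eef_pos: [0.4543, 0.014, 0.2275]
tool_rot: [[0.276, 0.961, -0.002], [0.961, -0.276, 0.0], [-0.0, -0.002, -1.0]]
wrist_force: [0.7, -0.2, -0.1]
gripper_width: 0.999
gripper_force: 0.0
```

send_rows([
  [-0.85,0,0],
  [-0.85,0,0],
  [-0.85,0,0],
  [-0.85,0,0],
  [-0.85,0,0],
  [-0.14,0,0],
  [0,0,0],
  [0,0,0],
  [0,0,0],
  [0,0,0],
  [0,0,0],
  [0,0,0],
], turn=[0,0,0,0,0,-0.5,-1,-1,-1,-1,-1,-1])

```text
clock: 13.05
eef_pos: [0.4064, -0.1532, 0.2275]
tool_rot: [[-0.366, 0.931, -0.002], [0.931, 0.366, 0.001], [0.002, -0.001, -1.0]]
wrist_force: [-0.4, -0.1, -0.2]
gripper_width: 1.0
gripper_force: 0.0
```

send_rows([
  [0,0,0],
  [0,0,0],
  [0,0,0],
  [0,0,0],
  [0,0,0],
  [0,0,0],
  [0,0,0],
  [0,0,0],
  [0,0,0],
  [0,0,0],
  [0,0,0],
  [0,0,0],
], turn=[-1,-1,-1,-1,-1,-1,-1,-1,-1,-1,-0.4,0])

```text
clock: 14.05
eef_pos: [0.4065, -0.1532, 0.2276]
tool_rot: [[-0.987, 0.158, -0.002], [0.158, 0.987, 0.001], [0.002, 0.001, -1.0]]
wrist_force: [0.5, -0.6, -0.1]
gripper_width: 1.003
gripper_force: 0.0
```

```bash
python3 - <<'E'
from h import *
s=r.observe();C=cam('wrist');im=r.capture('wrist');cv2.imwrite('pics/w5.png',im)
print(s['eef_pos'],np.degrees(np.arctan2(s['tool_rot'][1,0],s['tool_rot'][0,0])),s['clock'],s['qpos'])
for k in blobs(im,'yellow',800): print(cv2.minAreaRect(k))
d=np.load('w4.npz');C4=(d['K'],d['R'],d['c'])
X=lambda p:np.array([(p[:,0]-.5399)*.277+(p[:,1]-.3423)*.961,-(p[:,0]-.5399)*.961+(p[:,1]-.3423)*.277]).T*1e3
print('tail',X(ray(C4,[[315,272]],.016)),'ylip',X(ray(C4,[[315,344]],.033)),'blip',X(ray(C4,[[315,172]],.033)))
E
```

```text
[ 0.4065 -0.1532  0.2276] 170.89243658231265 14.05 [-0.5127  0.226   2.0041  0.0001  0.9137 -1.9246]
((313.0, 204.0), (114.0, 86.0), 90.0)
tail [[-13.6253  -1.3856]] ylip [[-79.1626  -1.4185]] blip [[81.6905 -1.1666]]
```

View pics/w5.png

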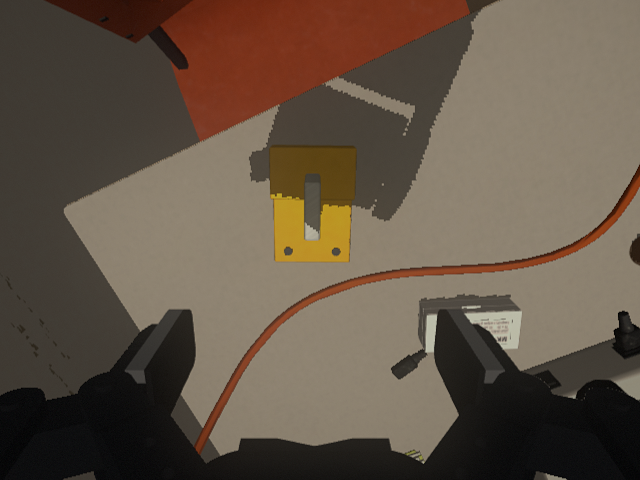

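The yellow bracket is aligned: toe edge at row 262, nose edge at row 146, centre column 312.5, rib at (313,206).

```bash
python3 - <<'E'
from h import *
C=cam('wrist');s=r.observe();Rt=s['tool_rot'];e=s['eef_pos']
t=lambda p,z:((ray(C,p,z)-e)@Rt)[:,:2]*1e3
print('toe',t([[275,262.5],[350.5,262.5]],.01),'nose',t([[270,146],[356,146]],.013),'rib back top',t([[305,240],[321,240]],.078))
E
```

```text
toe [[-63.4625 -35.9935]
 [-63.467   34.2582]] nose [[ 43.2198 -36.9767]
 [ 43.2412  35.8425]] rib back top [[-19.1913  -6.3697]
 [-19.1912   5.5003]]
```

send_rows([
  [0,-0.02,0.8],
  [0,0,0.8],
  [0,0,0.8],
  [0,0,0.8],
  [0,0,0.8],
  [0,0,0.4],
  [0,0,0.17],
  [0,0,0],
  [0,0,0],
], turn=[0,0,0,0,0,0,0,0,0])

```text
clock: 14.85
eef_pos: [0.4069, -0.1542, 0.0459]
tool_rot: [[-0.987, 0.161, -0.0], [0.161, 0.987, 0.0], [0.0, 0.0, -1.0]]
wrist_force: [-0.0, 0.2, 0.8]
gripper_width: 0.997
gripper_force: 0.0
```

send_rows([
  [0,0,0],
  [0,0,0],
  [0,0,0],
  [0,0,0],
  [0,0,0],
  [0,0,0],
  [0,0,0],
  [0,0,0],
  [0,0,0],
  [0,0,0],
], turn=[0,0,0,0,0,0,0,0,0,0], grip=1, force=40)

```text
clock: 15.68
eef_pos: [0.4069, -0.1543, 0.0458]
tool_rot: [[-0.987, 0.16, 0.0], [0.16, 0.987, -0.0], [-0.0, -0.0, -1.0]]
wrist_force: [-0.7, -2.1, 4.6]
gripper_width: 0.137
gripper_force: 43.8
```

send_rows([
  [0,0,-0.2],
  [0,0,-0.5],
  [0,0,-0.6],
  [0,0,-0.6],
  [0,0,-0.6],
  [0,0,-0.6],
  [0,0,-0.6],
  [0,0,-0.3],
  [0,0,0],
  [0,0,0],
  [0,0,0],
  [0,0,0],
], turn=[0,0,0.5,1,1,1,1,1,1,1,1,1])

```text
clock: 16.68
eef_pos: [0.4064, -0.1539, 0.206]
tool_rot: [[-0.44, 0.898, -0.0], [0.898, 0.44, 0.0], [0.001, -0.0, -1.0]]
wrist_force: [-0.0, -0.8, -2.4]
gripper_width: 0.134
gripper_force: 42.7
```

send_rows([
  [0,0,0],
  [0,0,0],
  [0,0,0],
  [0,0,0],
  [0,0,0],
  [0,0,0],
  [0,0,0],
  [0,0,0],
  [0,0,0],
], turn=[1,1,1,1,1,1,1,0.4,0])

```text
clock: 17.43
eef_pos: [0.4064, -0.1539, 0.2058]
tool_rot: [[0.278, 0.961, -0.001], [0.961, -0.278, 0.001], [0.0, -0.001, -1.0]]
wrist_force: [-0.5, -0.7, -2.7]
gripper_width: 0.136
gripper_force: 42.7
```

send_rows([
  [0.4,-0.02,0],
  [0.8,-0.02,0],
  [0.84,-0.02,0],
  [0.84,-0.02,0],
  [0.84,-0.02,0],
  [0.84,-0.02,0],
  [0.84,-0.02,0],
  [0.84,-0.02,0],
  [0.84,-0.02,0],
  [0.84,-0.01,0],
  [0.84,-0.01,0],
  [0.84,-0.01,0],
], turn=[0,0,0,0,0,0,0,0,0,0,0,0])

```text
clock: 18.43
eef_pos: [0.5046, 0.2189, 0.2058]
tool_rot: [[0.274, 0.962, -0.001], [0.962, -0.274, -0.0], [-0.0, -0.001, -1.0]]
wrist_force: [1.4, 0.2, -2.6]
gripper_width: 0.131
gripper_force: 42.7
```

send_rows([
  [0.84,0,0],
  [0.84,0,0],
  [0.84,0,0],
  [0.4,0,0],
  [0,0,0.3],
  [0,0,0.6],
  [0,0,0.6],
  [0,0,0.6],
  [0,0,0.5],
  [0,0,0.2],
  [0,0,0],
  [0,0,0],
], turn=[0,0,0,0,0,0,0,0,0,0,0,0])

```text
clock: 19.43
eef_pos: [0.5373, 0.3295, 0.0942]
tool_rot: [[0.276, 0.961, -0.0], [0.961, -0.276, 0.0], [-0.0, -0.0, -1.0]]
wrist_force: [-0.3, -0.8, -2.6]
gripper_width: 0.132
gripper_force: 42.6
```

```bash
python3 - <<'E'
from h import *
s=r.observe();C=cam('wrist');im=r.capture('wrist');cv2.imwrite('pics/w6.png',im);e=s['eef_pos'];Rt=s['tool_rot']
print(e,np.degrees(np.arctan2(Rt[1,0],Rt[0,0])),s['clock'])
d=e[:2]-[.5401,.3429];print('case xy',d@[.277,.961],d@[-.961,.277])
E
```

```text
[0.5373 0.3295 0.0942] 74.00188666496928 19.4333
case xy -0.013647102091406777 -0.0010129150422937972
```

View pics/w6.png

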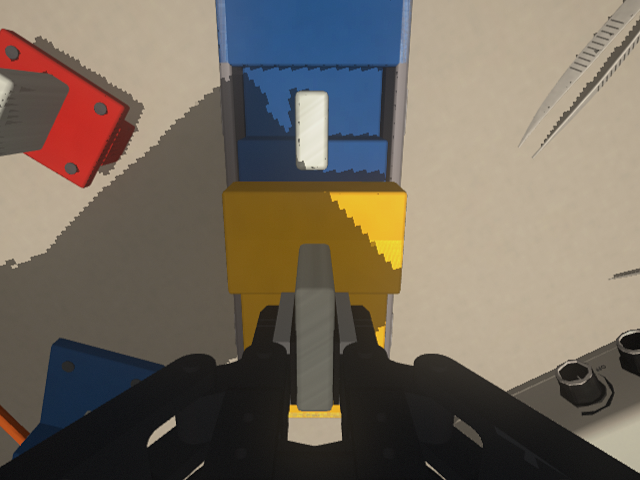

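The yellow nose is centred (cols 223-407) over the blue shoulder, which is partly hidden at rows 137-182. Checking the overlap numerically.

```bash
python3 - <<'E'
from h import *
C=cam('wrist');s=r.observe();Rt=s['tool_rot'];e=s['eef_pos']
t=lambda p,z:((ray(C,p,z)-e)@Rt)[:,:2]*1e3
print('nose low edge',t([[315,182]],e[2]-.0328),'nose top edge',t([[315,191]],e[2]-.0098),'blue shoulder +x edge',t([[290,138]],.042),'lip edge',t([[315,66]],.033),'rib -x end top',t([[311,169]],.084), 'front of shoulder block yellow hid',t([[315,292]],e[2]-.0098))
E
```

```text
nose low edge [[45.7308  0.405 ]] nose top edge [[46.4327  0.3477]] blue shoulder +x edge [[ 62.5616 -11.0634]] lip edge [[94.1155  0.434 ]] rib -x end top [[54.4513 -1.1332]] front of shoulder block yellow hid [[5.2693 0.3839]]
```

send_rows([
  [0,0,0.15],
  [0,0,0.15],
  [0,0,0.12],
  [0,0,0.05],
  [0,0,0],
  [0,0,0],
], turn=[0,0,0,0,0,0], force=25)

```text
clock: 19.98
eef_pos: [0.5372, 0.3294, 0.0749]
tool_rot: [[0.276, 0.961, 0.0], [0.961, -0.276, 0.0], [0.0, 0.0, -1.0]]
wrist_force: [-0.1, -0.7, -2.7]
gripper_width: 0.132
gripper_force: 42.8
```

send_rows([
  [-0.03,0,0.03],
  [-0.03,0,0.03],
  [-0.02,0,0.02],
  [0,0,0],
], turn=[0,0,0,0])

```text
clock: 20.32
eef_pos: [0.5367, 0.3269, 0.0728]
tool_rot: [[0.277, 0.961, 0.002], [0.961, -0.277, 0.002], [0.002, 0.001, -1.0]]
wrist_force: [-2.7, 2.3, 6.5]
gripper_width: 0.136
gripper_force: 44.5
```

send_rows([
  [-0.02,0,0.02],
  [-0.03,0,0.03],
  [-0.03,0,0.03],
  [0,0,0],
], turn=[0,0,0,0], grip=1, force=25)

```text
clock: 20.65
eef_pos: [0.5358, 0.3237, 0.0697]
tool_rot: [[0.276, 0.961, 0.002], [0.961, -0.276, 0.002], [0.002, 0.001, -1.0]]
wrist_force: [-3.0, 1.1, 9.2]
gripper_width: 0.134
gripper_force: 45.3
```

```bash
cat > tilt.py <<'E'
from h import *
s=r.observe();C=cam('wrist');im=r.capture('wrist');e=s['eef_pos'];Rt=s['tool_rot']
y=mask(im,'yellow')
col=[]
for c in(250,270,370,390):
    q=np.where(y[:330,c])[0]; col.append((q.min(),q.max()))
d=e[:2]-[.5401,.3429];print('t',s['clock'],'case x,y',d@[.277,.961]*1e3,d@[-.961,.277]*1e3,'z',e[2],'F',s['wrist_force'],s['gripper_force'])
print('nose rows',col)
# predicted top row of nose lower edge vs tilt; pivot at grip (0,-19mm z) with tool x
for th in(0,.05,.1,.15,.2,.25,.3):
    c,n=np.cos(th),np.sin(th); P=[]
    for lx,lz in((45.5,-51),(45.5,-28),(2,-28)):
        P.append(e+Rt@np.array([lx*c-lz*n,0,-19-(lx*n+lz*c)])/1 if 0 else e+Rt@(np.array([lx*c-lz*n,0,-19-(lx*n+lz*c)])*1e-3))
    print(th,proj(C,P)[:,1].round(0))
E
python3 tilt.py
```

```text
t 20.65 case x,y -19.652248595293834 -1.2023937507950753 z 0.06970705614282992 F [-3.0493  1.1309  9.2379] 45.32333850860596
nose rows [(np.int64(171), np.int64(329)), (np.int64(171), np.int64(304)), (np.int64(171), np.int64(315)), (np.int64(171), np.int64(286))]
0 [183. 194. 300.]
0.05 [178. 192. 297.]
0.1 [173. 190. 294.]
0.15 [169. 188. 291.]
0.2 [164. 186. 289.]
0.25 [160. 185. 286.]
0.3 [156. 184. 283.]
```

It is tilting as planned (about 0.12 rad, 12 N). Continuing.

send_rows([
  [-0.03,0,0.03],
  [-0.03,0,0.03],
  [-0.03,0,0.03],
  [-0.02,0,0.02],
  [0,0,0],
], turn=[0,0,0,0,0])

```text
clock: 21.12
eef_pos: [0.5346, 0.3195, 0.0652]
tool_rot: [[0.276, 0.961, 0.002], [0.961, -0.276, 0.002], [0.002, 0.001, -1.0]]
wrist_force: [-2.9, 1.7, 7.7]
gripper_width: 0.133
gripper_force: 46.1
```

```bash
python3 tilt.py
```

```text
t 21.1167 case x,y -23.965003147475034 -1.1941011594152822 z 0.06523070006184681 F [-2.9057  1.677   7.7151] 46.116891503334045
nose rows [(np.int64(163), np.int64(329)), (np.int64(163), np.int64(304)), (np.int64(163), np.int64(314)), (np.int64(163), np.int64(281))]
0 [183. 194. 300.]
0.05 [178. 192. 297.]
0.1 [173. 190. 294.]
0.15 [169. 188. 291.]
0.2 [164. 186. 289.]
0.25 [160. 185. 286.]
0.3 [156. 184. 283.]
```

send_rows([
  [0,0,-0.05],
  [0,0,-0.05],
  [-0.1,0,0],
  [-0.1,0,0],
  [-0.1,0,0],
  [-0.1,0,0],
  [-0.08,0,0],
  [0,0,0],
  [0,0,0],
], turn=[0,0,0,0,0,0,0,0,0])

```text
clock: 21.92
eef_pos: [0.529, 0.3003, 0.0681]
tool_rot: [[0.277, 0.961, 0.0], [0.961, -0.277, 0.0], [0.0, 0.0, -1.0]]
wrist_force: [-0.2, -0.2, -2.3]
gripper_width: 0.132
gripper_force: 44.3
```

```bash
python3 tilt.py
```

```text
t 21.9167 case x,y -43.98839715714651 -1.0822297644875043 z 0.06812807619223804 F [-0.2304 -0.2224 -2.3083] 44.34007108211517
nose rows [(np.int64(163), np.int64(329)), (np.int64(163), np.int64(304)), (np.int64(163), np.int64(315)), (np.int64(163), np.int64(281))]
0 [183. 194. 300.]
0.05 [178. 192. 297.]
0.1 [173. 190. 294.]
0.15 [169. 188. 291.]
0.2 [164. 186. 289.]
0.25 [160. 185. 286.]
0.3 [156. 184. 283.]
```

Free of everything with the tilt held. Lowering the toe to the floor, then laying it flat.

send_rows([
  [0,0,0.05],
  [0,0,0.05],
  [0,0,0.03],
  [0,0,0],
], turn=[0,0,0,0])

```text
clock: 22.3
eef_pos: [0.5287, 0.3006, 0.0625]
tool_rot: [[0.276, 0.961, -0.001], [0.961, -0.276, -0.0], [-0.0, -0.0, -1.0]]
wrist_force: [-0.3, 0.5, -2.7]
gripper_width: 0.132
gripper_force: 44.3
```

send_rows([
  [0.05,0,0.03],
  [0.05,0,0.03],
  [0.05,0,0.03],
  [0,0,0],
], turn=[0,0,0,0])

```text
clock: 22.63
eef_pos: [0.5305, 0.3065, 0.0593]
tool_rot: [[0.276, 0.961, -0.0], [0.961, -0.276, -0.0], [-0.0, -0.0, -1.0]]
wrist_force: [-1.3, -1.8, 0.6]
gripper_width: 0.134
gripper_force: 45.0
```

```bash
python3 tilt.py
```

```text
t 22.6333 case x,y -37.64685129129058 -0.9098062263580124 z 0.05927547493665092 F [-1.2634 -1.78    0.6279] 44.98350262641907
nose rows [(np.int64(167), np.int64(329)), (np.int64(167), np.int64(304)), (np.int64(167), np.int64(315)), (np.int64(167), np.int64(284))]
0 [183. 194. 300.]
0.05 [178. 192. 297.]
0.1 [173. 190. 294.]
0.15 [169. 188. 291.]
0.2 [164. 186. 289.]
0.25 [160. 185. 286.]
0.3 [156. 184. 283.]
```

send_rows([
  [0.05,0,0.04],
  [0.05,0,0.04],
  [0.05,0,0.04],
  [0.05,0,0.04],
  [0,0,0.02],
  [0,0,0],
], turn=[0,0,0,0,0,0])

```text
clock: 23.18
eef_pos: [0.533, 0.3135, 0.0575]
tool_rot: [[0.276, 0.961, 0.002], [0.961, -0.276, 0.0], [0.001, 0.002, -1.0]]
wrist_force: [-18.4, -17.0, 58.2]
gripper_width: 0.131
gripper_force: 56.9
```

```bash
python3 tilt.py
```

```text
t 23.1833 case x,y -30.272927100576617 -1.3052118224699576 z 0.057451828527104634 F [-18.3684 -17.0079  58.158 ] 56.92915856838226
nose rows [(np.int64(181), np.int64(329)), (np.int64(181), np.int64(304)), (np.int64(181), np.int64(315)), (np.int64(181), np.int64(296))]
0 [183. 194. 300.]
0.05 [178. 192. 297.]
0.1 [173. 190. 294.]
0.15 [169. 188. 291.]
0.2 [164. 186. 289.]
0.25 [160. 185. 286.]
0.3 [156. 184. 283.]
```

It is resting on the blue tail, since the base must be nearly home before it can drop. Unloading, then sliding further under the lip before lowering.

send_rows([
  [-0.02,0,-0.07],
  [-0.03,0,-0.08],
  [0,0,0],
], turn=[0,0,0])

```text
clock: 23.48
eef_pos: [0.5325, 0.3123, 0.0587]
tool_rot: [[0.277, 0.961, 0.001], [0.961, -0.277, 0.001], [0.001, 0.001, -1.0]]
wrist_force: [0.3, 1.0, -3.4]
gripper_width: 0.134
gripper_force: 47.9
```

```bash
python3 tilt.py | head -2
```

```text
t 23.4833 case x,y -31.46936053124004 -1.2054179395967481 z 0.058690145830918986 F [ 0.2706  0.9955 -3.4093] 47.90623605251312
nose rows [(np.int64(180), np.int64(329)), (np.int64(180), np.int64(304)), (np.int64(180), np.int64(315)), (np.int64(180), np.int64(295))]
```

send_rows([
  [-0.05,0,-0.02],
  [-0.08,0,0],
  [-0.08,0,0],
  [-0.08,0,0],
  [-0.04,0,0],
  [0,0,0],
  [0,0,0],
], turn=[0,0,0,0,0,0,0])

```text
clock: 24.12
eef_pos: [0.5286, 0.2993, 0.0589]
tool_rot: [[0.277, 0.961, 0.0], [0.961, -0.277, 0.0], [0.0, 0.0, -1.0]]
wrist_force: [0.1, -0.1, -2.6]
gripper_width: 0.133
gripper_force: 47.9
```

send_rows([
  [0,0,0.03],
  [0,0,0.03],
  [0,0,0.03],
  [0,0,0],
], turn=[0,0,0,0])

```text
clock: 24.45
eef_pos: [0.5287, 0.2994, 0.0566]
tool_rot: [[0.276, 0.961, 0.001], [0.961, -0.276, 0.0], [0.001, 0.001, -1.0]]
wrist_force: [-5.3, -4.2, 11.4]
gripper_width: 0.137
gripper_force: 50.2
```

```bash
python3 tilt.py | head -2
```

```text
t 24.45 case x,y -44.916410908739955 -1.1126496402785855 z 0.05661202198064862 F [-5.268  -4.223  11.4152] 50.21845757961273
nose rows [(np.int64(180), np.int64(329)), (np.int64(180), np.int64(304)), (np.int64(180), np.int64(315)), (np.int64(180), np.int64(295))]
```

send_rows([
  [-0.03,0,-0.03],
  [-0.03,0,0],
  [0,0,0.03],
  [0,0,0.03],
  [0,0,0],
], turn=[0,0,0,0,0])

```text
clock: 24.92
eef_pos: [0.5277, 0.2971, 0.0535]
tool_rot: [[0.276, 0.961, -0.001], [0.961, -0.276, -0.0], [-0.0, -0.001, -1.0]]
wrist_force: [-0.2, -0.4, -2.0]
gripper_width: 0.135
gripper_force: 47.9
```

```bash
python3 tilt.py | head -2; python3 - <<'E'
from h import *
C=cam('wrist');im=r.capture('wrist');cv2.imwrite('pics/w7.png',im);s=r.observe();Rt=s['tool_rot'];e=s['eef_pos']
t=lambda p,z:((ray(C,p,z)-e)@Rt)[:,:2]*1e3
B=mask(im,'blue');Y=mask(im,'yellow')
for c in (250,265,365,380):
    q=B[:,c]>0; ch=np.flatnonzero(np.diff(q.astype(int)));print(c,ch[:10], [int(x) for x in cv2.cvtColor(im,cv2.COLOR_BGR2GRAY)[40:190:6,c]])
E
```

```text
t 24.9167 case x,y -47.47283771472669 -0.821167096818787 z 0.05354107925379835 F [-0.2103 -0.3893 -1.9626] 47.85308539867401
nose rows [(np.int64(180), np.int64(329)), (np.int64(180), np.int64(305)), (np.int64(180), np.int64(315)), (np.int64(180), np.int64(295))]
250 [178] [88, 88, 88, 90, 90, 90, 51, 51, 51, 50, 50, 48, 49, 44, 46, 46, 45, 46, 46, 46, 46, 46, 47, 45, 74]
265 [178] [88, 87, 89, 91, 91, 90, 89, 88, 87, 87, 89, 47, 47, 44, 46, 44, 44, 45, 44, 44, 46, 46, 46, 45, 73]
365 [172] [88, 89, 89, 91, 91, 88, 89, 90, 90, 89, 90, 90, 90, 75, 87, 86, 87, 88, 89, 90, 90, 91, 78, 58, 82]
380 [173] [87, 87, 87, 89, 88, 88, 89, 88, 88, 90, 90, 90, 89, 66, 89, 90, 91, 91, 89, 90, 92, 93, 95, 59, 84]
```

It dropped past the tail. Lowering to the floor.

send_rows([
  [0,0,0.03],
  [0,0,0.03],
  [0,0,0.03],
  [0,0,0],
], turn=[0,0,0,0])

```text
clock: 25.35
eef_pos: [0.5284, 0.2982, 0.0518]
tool_rot: [[0.276, 0.961, 0.002], [0.961, -0.276, 0.002], [0.002, 0.002, -1.0]]
wrist_force: [-1.4, 5.2, 10.4]
gripper_width: 0.131
gripper_force: 50.0
```

send_rows([
  [0,0,0.03],
  [0,0,0.03],
  [0,0,0.02],
  [0,0,0],
], turn=[0,0,0,0])

```text
clock: 25.68
eef_pos: [0.5293, 0.2995, 0.05]
tool_rot: [[0.277, 0.961, 0.005], [0.961, -0.277, 0.004], [0.005, 0.004, -1.0]]
wrist_force: [-3.4, 13.9, 20.1]
gripper_width: 0.136
gripper_force: 51.8
```

```bash
python3 tilt.py | head -2
```

```text
t 25.6833 case x,y -44.6597639956423 -1.6103941513167772 z 0.04999338492368074 F [-3.424  13.9079 20.0907] 51.75475716590881
nose rows [(np.int64(184), np.int64(329)), (np.int64(184), np.int64(305)), (np.int64(185), np.int64(315)), (np.int64(185), np.int64(298))]
```

send_rows([
  [0.03,0,-0.03],
  [0.02,0,-0.01],
  [0,0,0],
], turn=[0,0,0])

```text
clock: 25.98
eef_pos: [0.5291, 0.2997, 0.0499]
tool_rot: [[0.276, 0.961, 0.002], [0.961, -0.276, 0.001], [0.002, 0.002, -1.0]]
wrist_force: [-0.6, 3.7, 9.8]
gripper_width: 0.135
gripper_force: 50.2
```

send_rows([
  [0,0,0],
  [0,0,0],
  [0,0,0],
  [0,0,0],
  [0,0,0],
  [0,0,0],
  [0,0,0],
  [0,0,0],
], turn=[0,0,0,0,0,0,0,0], grip=-1)

```text
clock: 26.65
eef_pos: [0.5284, 0.299, 0.0489]
tool_rot: [[0.276, 0.961, -0.0], [0.961, -0.276, 0.0], [0.0, -0.0, -1.0]]
wrist_force: [0.0, -0.1, -0.3]
gripper_width: 0.996
gripper_force: 0.0
```

```bash
python3 tilt.py | head -2
```

```text
t 26.65 case x,y -45.40472042208976 -0.9434100948773417 z 0.048871997546143596 F [ 0.02   -0.1045 -0.3144] 0.0
nose rows [(np.int64(182), np.int64(329)), (np.int64(182), np.int64(329)), (np.int64(182), np.int64(329)), (np.int64(182), np.int64(295))]
```

send_rows([
  [0,0,-0.3],
  [0,0,-0.6],
  [0,0,-0.8],
  [0,0,-0.8],
  [0,0,-0.8],
  [0,0,-0.8],
  [0,0,-0.4],
  [0,0,0],
  [0,0,0],
], turn=[0,0,0,0,0,0,0,0,0])

```text
clock: 27.45
eef_pos: [0.5284, 0.299, 0.2302]
tool_rot: [[0.276, 0.961, 0.002], [0.961, -0.276, 0.001], [0.001, 0.002, -1.0]]
wrist_force: [-0.2, 0.6, 0.0]
gripper_width: 1.002
gripper_force: 0.0
```

```bash
python3 - <<'E'
from h import *
s=r.observe();C=cam('wrist');im=r.capture('wrist');cv2.imwrite('pics/w8.png',im);e=s['eef_pos'];Rt=s['tool_rot']
print(e,s['clock'])
sc=r.capture('scene');cv2.imwrite('pics/s8.png',sc)
h=cv2.cvtColor(im,cv2.COLOR_BGR2HSV)
for c in(285,295,335,345):
    print(c,' '.join('%d:%d,%d'%(v,h[v,c,0],h[v,c,2]) for v in range(60,300,5)))
a=im[30:350,200:440]; a=cv2.resize(a,None,fx=1.75,fy=1.75)
P=proj(cam('scene'),[[.5399,.3423,.04]])[0].astype(int);b=sc[P[1]-80:P[1]+60,P[0]-70:P[0]+70]
b=cv2.resize(b,(380,380),interpolation=cv2.INTER_CUBIC);o=np.zeros((560,800,3),np.uint8);o[:560,:420]=a[:560];o[:380,420:]=b;cv2.imwrite('pics/v8.png',o)
E
```

```text
[0.5284 0.299  0.2302] 27.45
285 60:107,119 65:107,120 70:107,118 75:108,119 80:107,119 85:107,124 90:107,124 95:107,124 100:107,122 105:107,122 110:107,121 115:108,88 120:108,60 125:109,61 130:109,59 135:109,59 140:110,59 145:18,77 150:20,104 155:20,105 160:19,104 165:20,103 170:20,106 175:20,105 180:20,106 185:20,104 190:20,105 195:20,107 200:20,109 205:20,109 210:20,109 215:20,110 220:20,110 225:20,110 230:20,109 235:20,110 240:20,94 245:20,112 250:20,113 255:19,115 260:22,217 265:22,212 270:22,212 275:26,206 280:18,161 285:18,162 290:18,162 295:19,163
295 60:107,119 65:108,120 70:107,120 75:108,120 80:107,119 85:107,123 90:107,123 95:107,123 100:107,122 105:107,122 110:107,121 115:108,89 120:107,119 125:107,120 130:107,125 135:111,61 140:109,59 145:19,78 150:19,105 155:19,105 160:19,105 165:19,105 170:20,104 175:20,104 180:20,105 185:20,106 190:20,106 195:20,106 200:21,110 205:20,110 210:20,110 215:20,108 220:20,110 225:20,110 230:20,110 235:20,111 240:20,95 245:20,112 250:20,113 255:22,218 260:21,212 265:21,213 270:21,213 275:26,211 280:18,162 285:19,163 290:18,162 295:19,163
33
[... 375 characters left out ...]
:22,212 230:22,212 235:20,108 240:20,120 245:22,213 250:22,213 255:22,214 260:22,214 265:22,213 270:21,213 275:22,200 280:18,163 285:18,164 290:17,164 295:18,165
345 60:107,118 65:107,120 70:107,120 75:107,121 80:107,123 85:108,125 90:107,123 95:107,121 100:108,122 105:107,124 110:107,123 115:109,86 120:107,123 125:108,124 130:107,121 135:108,121 140:108,123 145:19,76 150:22,211 155:22,211 160:22,210 165:22,211 170:24,210 175:26,217 180:19,111 185:20,110 190:19,110 195:20,110 200:20,124 205:23,216 210:23,213 215:22,213 220:23,213 225:22,213 230:22,213 235:20,116 240:20,120 245:22,214 250:21,214 255:21,214 260:22,214 265:21,213 270:21,214 275:22,202 280:19,163 285:18,164 290:18,163 295:18,162
```

View pics/v8.png

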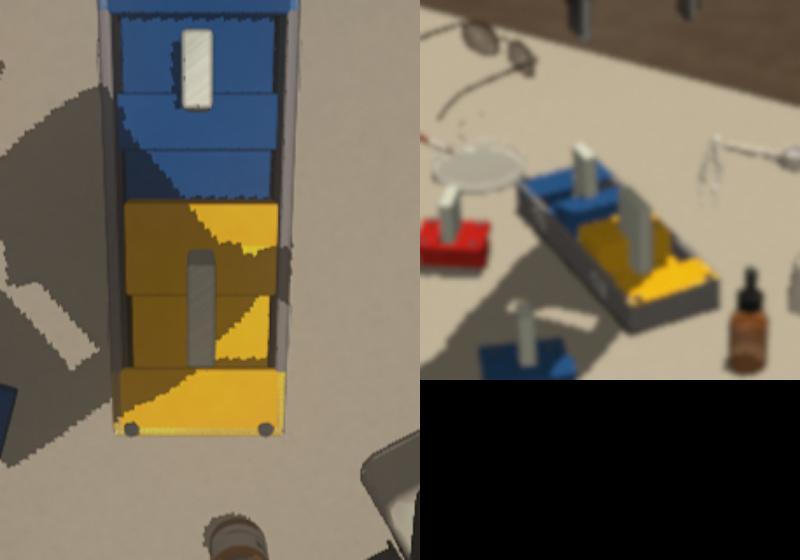

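The left view shows both brackets level and square in the case, yellow toe under its lip and the gap between nose and shoulder open. The right view agrees. Checking the gap and home distances numerically.

```bash
python3 - <<'E'
from h import *
im=cv2.imread('pics/w8.png');C=cam('wrist')
h=cv2.cvtColor(im,cv2.COLOR_BGR2HSV)[...,0].astype(int);g=cv2.cvtColor(im,cv2.COLOR_BGR2GRAY)
for c in(275,345,352):print(c,h[138:152,c].tolist(),g[138:152,c].tolist(),'|',g[110:120,c].tolist(),'|',g[80:88,c].tolist(),'|',g[194:204,c].tolist(),g[232:248,c].tolist())
f=lambda v,z:((ray(C,[[315,v]],z)[0][:2]-[.5401,.3429])@[.277,.961])*1e3
for n,v,z in(('nose low',143,.019),('nose top',148,.042),('shoulder -x',115,.042),('shoulder +x',83,.042),('ylip',240,.033),('block back top',198,.042)):print(n,f(v,z))
s=im;e=r.observe()['eef_pos'];print(e)
# key
for k in blobs(im,'red',200):print(cv2.minAreaRect(k))
d=np.load('w4.npz');C4=(d['K'],d['R'],d['c']);i4=cv2.imread('pics/w4.png')
for k in blobs(i4,'red',200):
    q=cv2.minAreaRect(k);P=ray(C4,cv2.boxPoints(q),.031);print('key',q,P[:,:2],P.mean(0),np.linalg.norm(P[1]-P[0]),np.linalg.norm(P[2]-P[1]),np.degrees(np.arctan2(*(P[1]-P[0])[1::-1])))
E
```

```text
275 [108, 108, 109, 108, 109, 0, 19, 18, 19, 19, 19, 19, 19, 19] [43, 42, 42, 42, 40, 48, 55, 60, 69, 77, 79, 78, 79, 77] | [47, 45, 43, 44, 43, 40, 41, 43, 44, 44] | [74, 74, 67, 61, 71, 78, 76, 77] | [79, 80, 80, 78, 67, 57, 58, 57, 56, 54] [42, 41, 39, 38, 39, 39, 37, 47, 68, 81, 86, 87, 85, 85, 86, 86]
345 [107, 108, 108, 108, 110, 150, 19, 19, 19, 21, 22, 22, 22, 22] [78, 78, 78, 72, 56, 51, 59, 61, 110, 156, 166, 166, 166, 165] | [77, 78, 77, 79, 71, 58, 67, 78, 77, 77] | [77, 78, 69, 62, 72, 77, 77, 76] | [84, 85, 86, 84, 78, 81, 96, 98, 139, 177] [170, 143, 95, 89, 87, 89, 88, 80, 92, 136, 164, 168, 167, 167, 166, 166]
352 [108, 108, 108, 108, 109, 150, 19, 18, 19, 21, 22, 22, 22, 22] [79, 79, 80, 81, 66, 51, 61, 63, 109, 155, 167, 166, 166, 166] | [78, 78, 78, 78, 74, 61, 67, 79, 78, 78] | [77, 78, 69, 63, 72, 78, 77, 78] | [86, 85, 86, 82, 94, 145, 175, 171, 172, 171] [140, 126, 79, 82, 83, 83, 83, 78, 96, 140, 164, 168, 167, 167, 166, 166]
nose low 1.217609269072858
nose top -0.6430843966124371
shoulder -x 24.080383184585124
shoulder +x 46.996304308409975
ylip -79.05974856999114
block back top -40.39339242896422
[0.5279 0.2988 0.2282]
((146.75376892089844, 66.93679809570312), (87.69975280761719, 59.682743072509766), 34.38034439086914)
key ((190.5823516845703, 199.07058715820312), (26.140121459960938, 25.814725875854492), 40.60129928588867) [[0.4416 0.4304]
 [0.4612 0.442 ]
 [0.472  0.424 ]
 [0.4523 0.4119]] [0.4568 0.4271 0.031 ] 0.022771494676764852 0.021043654211471096 30.714032115493588
key ((137.66175842285156, 181.3970489501953), (21.43732452392578, 51.79256820678711), 30.963754653930664) [[0.3963 0.4455]
 [0.4323 0.4734]
 [0.4432 0.461 ]
 [0.4073 0.4324]] [0.4198 0.4531 0.031 ] 0.045564656554607785 0.016561336939721186 37.81591234287232
```

The yellow bracket is still about 3 mm short of home (gap about 23.6, should be 26.5). Regripping and pushing it home.

send_rows([
  [0,0,0.4],
  [0,0,0.8],
  [0,0,0.8],
  [0,0,0.8],
  [0,0,0.8],
  [0,0,0.6],
  [0,0,0.3],
  [0,0,0],
  [0,0,0],
], turn=[0,0,0,0,0,0,0,0,0])

```text
clock: 28.3
eef_pos: [0.5284, 0.299, 0.0486]
tool_rot: [[0.276, 0.961, -0.001], [0.961, -0.276, -0.0], [-0.001, -0.001, -1.0]]
wrist_force: [0.7, 0.5, 0.5]
gripper_width: 0.997
gripper_force: 0.0
```

send_rows([
  [0,0,0],
  [0,0,0],
  [0,0,0],
  [0,0,0],
  [0,0,0],
  [0,0,0],
  [0,0,0],
  [0,0,0],
  [0,0,0],
  [0,0,0],
], turn=[0,0,0,0,0,0,0,0,0,0], grip=1, force=60)

```text
clock: 29.13
eef_pos: [0.5287, 0.2991, 0.0493]
tool_rot: [[0.276, 0.961, 0.001], [0.961, -0.276, 0.0], [0.0, 0.001, -1.0]]
wrist_force: [0.5, -0.8, 5.8]
gripper_width: 0.135
gripper_force: 59.0
```

send_rows([
  [-0.03,0,0],
  [-0.03,0,0],
  [0,0,0],
], turn=[0,0,0])

```text
clock: 29.38
eef_pos: [0.5283, 0.2972, 0.0493]
tool_rot: [[0.277, 0.961, 0.002], [0.961, -0.277, 0.001], [0.002, 0.001, -1.0]]
wrist_force: [1.9, 4.0, 4.5]
gripper_width: 0.131
gripper_force: 59.0
```

send_rows([
  [-0.02,0,0],
  [-0.03,0,0],
  [0,0,0],
], turn=[0,0,0])

```text
clock: 29.63
eef_pos: [0.5279, 0.2954, 0.0494]
tool_rot: [[0.277, 0.961, 0.002], [0.961, -0.277, 0.001], [0.002, 0.001, -1.0]]
wrist_force: [2.9, 5.5, 4.8]
gripper_width: 0.134
gripper_force: 58.9
```

send_rows([
  [-0.03,0,0],
  [-0.03,0,0],
  [0,0,0],
  [0,0,0],
], turn=[0,0,0,0])

```text
clock: 29.97
eef_pos: [0.5277, 0.2949, 0.0499]
tool_rot: [[0.277, 0.961, 0.004], [0.961, -0.277, 0.004], [0.005, 0.003, -1.0]]
wrist_force: [1.9, 16.5, 6.0]
gripper_width: 0.132
gripper_force: 59.0
```

send_rows([
  [-0.03,0,0],
  [0,0,0],
  [0,0,0],
], turn=[0,0,0])

```text
clock: 30.22
eef_pos: [0.5277, 0.2944, 0.0502]
tool_rot: [[0.277, 0.961, 0.005], [0.961, -0.277, 0.005], [0.006, 0.004, -1.0]]
wrist_force: [1.8, 21.1, 7.7]
gripper_width: 0.129
gripper_force: 59.3
```

send_rows([
  [0.03,0,0.02],
  [0,0,0],
], turn=[0,0])

```text
clock: 30.38
eef_pos: [0.5279, 0.2949, 0.0497]
tool_rot: [[0.276, 0.961, 0.005], [0.961, -0.276, 0.004], [0.005, 0.003, -1.0]]
wrist_force: [0.1, 15.6, 13.8]
gripper_width: 0.13
gripper_force: 60.4
```

send_rows([
  [0,0,0],
  [0,0,0],
  [0,0,0],
  [0,0,0],
  [0,0,0],
  [0,0,0],
  [0,0,0],
  [0,0,0],
], turn=[0,0,0,0,0,0,0,0], grip=-1)

```text
clock: 31.05
eef_pos: [0.5266, 0.2924, 0.0481]
tool_rot: [[0.276, 0.961, -0.0], [0.961, -0.276, 0.0], [-0.0, -0.0, -1.0]]
wrist_force: [-0.8, 0.0, 0.3]
gripper_width: 1.0
gripper_force: 0.0
```

send_rows([
  [0,0,-0.3],
  [0,0,-0.6],
  [0,0,-0.8],
  [0,0,-0.8],
  [0,0,-0.8],
  [0,0,-0.8],
  [0,0,-0.4],
  [0,0,0],
  [0,0,0],
], turn=[0,0,0,0,0,0,0,0,0])

```text
clock: 31.8
eef_pos: [0.5265, 0.2925, 0.2294]
tool_rot: [[0.276, 0.961, 0.002], [0.961, -0.276, 0.001], [0.001, 0.002, -1.0]]
wrist_force: [-0.3, -0.8, -0.2]
gripper_width: 1.001
gripper_force: 0.0
```

```bash
cat > gap.py <<'E'
from h import *
s=r.observe();C=cam('wrist');im=r.capture('wrist');cv2.imwrite('pics/w9.png',im);print(s['eef_pos'],s['clock'])
g=cv2.cvtColor(im,cv2.COLOR_BGR2GRAY)
f=lambda v,z,c=345:((ray(C,[[c,v]],z)[0][:2]-[.5401,.3429])@[.277,.961])*1e3
ex={'nose':(-2.5,.042),'shoulder-':(24,.042),'shoulder+':(48,.042),'ylip':(-80,.033),'back':(-45,.042)}
for n,(x,z) in ex.items():
    p=proj(C,[[.5401+x*.277e-3,.3429+x*.961e-3,z]])[0]; v=int(p[1])
    print(n,'pred row',p[1].round(1),'x of rows',round(f(v-8,z),1),round(f(v+8,z),1),[g[v-8:v+9,c].tolist() for c in(348,)])
E
python3 gap.py
```

```text
[0.5265 0.2925 0.2294] 31.8
nose pred row 142.4 x of rows 3.9 -8.3 [[79, 79, 81, 67, 49, 51, 60, 62, 109, 156, 167, 166, 165, 165, 164, 165, 165]]
shoulder- pred row 106.8 x of rows 30.4 18.8 [[77, 79, 77, 78, 78, 78, 78, 71, 61, 67, 78, 77, 77, 78, 78, 78, 79]]
shoulder+ pred row 73.0 x of rows 54.2 43.2 [[73, 75, 76, 75, 75, 75, 77, 77, 72, 65, 69, 76, 78, 77, 76, 77, 77]]
ylip pred row 233.9 x of rows -72.1 -86.4 [[167, 170, 169, 135, 86, 89, 90, 79, 107, 149, 165, 167, 167, 166, 167, 166, 166]]
back pred row 195.9 x of rows -37.7 -50.9 [[85, 86, 85, 86, 85, 85, 86, 79, 82, 87, 85, 81, 135, 172, 169, 170, 169]]
```

The gap is now 26.5 mm and everything matches the packed positions. Next, the key.

```bash
python3 - <<'E'
from h import *
d=np.load('w4.npz');C=(d['K'],d['R'],d['c']);im=cv2.imread('pics/w4.png')
m=mask(im,'red');m[:, 240:]=0;m[260:]=0
p=cv2.findNonZero(cv2.morphologyEx(m,cv2.MORPH_OPEN,np.ones((3,3))));P=ray(C,p[:,0],.031)
q=cv2.minAreaRect((P[:,:2]*1000).astype(np.float32));print(q,cv2.boxPoints(q))
e=r.observe()['eef_pos'];print(e)
c=np.array(q[0])/1e3;dd=c-e[:2];print(c,'tool now x,y',dd@[.276,.961]/.04,dd@[.961,-.276]/.04)
E
```

```text
((434.6438293457031, 436.2663879394531), (45.575225830078125, 61.247589111328125), 41.369503021240234) [[397.3029 444.1878]
 [437.7822 398.2238]
 [471.9847 428.345 ]
 [431.5054 474.309 ]]
[0.5262 0.2923 0.2281]
[0.4346 0.4363] tool now x,y 2.8268390174540023 -3.191952509762745
```

send_rows([
  [0.5,-0.6,0],
  [0.7,-0.8,0],
  [0.7,-0.8,0],
  [0.7,-0.8,0],
  [0.23,-0.19,0],
  [0,0,0],
  [0,0,0],
  [0,0,0],
  [0,0,0],
  [0,0,0],
  [0,0,0],
  [0,0,0],
], turn=[0,0,0,0,0,1,1,1,1,1,0.7,0])

```text
clock: 32.85
eef_pos: [0.4364, 0.4339, 0.2267]
tool_rot: [[0.753, 0.658, -0.002], [0.658, -0.753, -0.002], [-0.002, -0.0, -1.0]]
wrist_force: [0.5, 0.5, -0.6]
gripper_width: 0.999
gripper_force: 0.0
```

```bash
python3 - <<'E'
from h import *
s=r.observe();C=cam('wrist');im=r.capture('wrist');cv2.imwrite('pics/w10.png',im);e=s['eef_pos'];Rt=s['tool_rot'];print(e,s['clock'],np.degrees(np.arctan2(Rt[1,0],Rt[0,0])))
m=mask(im,'red');m=cv2.morphologyEx(m,cv2.MORPH_OPEN,np.ones((3,3)));m[:100]=0;m[320:]=0;m[:,:200]=0;m[:,440:]=0
p=cv2.findNonZero(m);P=((ray(C,p[:,0],.031)-e)@Rt)[:,:2]*1e3
print(cv2.boundingRect(p),cv2.minAreaRect(P.astype(np.float32)),P.min(0),P.max(0))
g=cv2.cvtColor(im,cv2.COLOR_BGR2GRAY);h=cv2.cvtColor(im,cv2.COLOR_BGR2HSV)
x,y,w,hh=cv2.boundingRect(p)
rib=(h[...,1]<110)&(m==0);rib=rib[y+3:y+hh-3,x+3:x+w-3].astype(np.uint8);
n,l,st,ce=cv2.connectedComponentsWithStats(rib);b=st[1+np.argmax(st[1:,4])];print('rib',b[0]+x+3,b[1]+y+3,b[2],b[3])
E
```

```text
[0.4364 0.4339 0.2267] 32.85 41.11070496225025
(341, 176, 7, 53) ((-0.3262176513671875, 24.829280853271484), (44.4594612121582, 3.699228286743164), 1.0696932077407837) [-22.5188  22.5981] [21.873  26.9081]Traceback (most recent call last):
  File "<stdin>", line 9, in <module>
    return _wrapfunc(a, 'argmax', axis=axis, out=out, **kwds)
    return bound(*args, **kwds)
ValueError: attempt to get argmax of an empty sequence
```

```bash
python3 - <<'E'
from h import *
C=cam('wrist');im=cv2.imread('pics/w10.png');s=r.observe();e=s['eef_pos'];Rt=s['tool_rot']
h=cv2.cvtColor(im,cv2.COLOR_BGR2HSV)
m=cv2.inRange(h,(0,150,20),(5,255,255))|cv2.inRange(h,(170,150,20),(180,255,255))
m=cv2.morphologyEx(m,cv2.MORPH_OPEN,np.ones((3,3)));m[:100]=0;m[320:]=0;m[:,:200]=0;m[:,440:]=0
p=cv2.findNonZero(m);P=((ray(C,p[:,0],.031)-e)@Rt)[:,:2]*1e3
x,y,w,hh=cv2.boundingRect(p);print((x,y,w,hh),cv2.minAreaRect(P.astype(np.float32)),P.min(0),P.max(0))
rib=(h[...,1]<110);rib=rib[y+6:y+hh-3,x+6:x+w-6].astype(np.uint8)
n,l,st,ce=cv2.connectedComponentsWithStats(rib);b=st[1+np.argmax(st[1:,4])];u,v=b[0]+x+6,b[1]+y+6;print('rib',u,v,b)
print(((ray(C,[[u,v+b[3]],[u+b[2],v+b[3]]],.07)-e)@Rt)[:,:2]*1e3)
E
```

```text
(274, 173, 74, 57) ((0.4535083770751953, -3.384981155395508), (47.194862365722656, 61.055877685546875), 1.0707181692123413) [-23.4598 -34.2827] [24.2884 26.9659]
rib 302 181 [ 22   2  17  46 726]
[[-10.3376  -9.356 ]
 [-10.334    3.435 ]]
```

send_rows([
  [0.01,-0.08,0.4],
  [0,0,0.8],
  [0,0,0.8],
  [0,0,0.8],
  [0,0,0.8],
  [0,0,0.6],
  [0,0,0.3],
  [0,0,0.2],
  [0,0,0],
  [0,0,0],
], turn=[0.19,0,0,0,0,0,0,0,0,0])

```text
clock: 33.73
eef_pos: [0.4352, 0.4373, 0.0408]
tool_rot: [[0.763, 0.646, 0.001], [0.646, -0.763, 0.001], [0.001, 0.0, -1.0]]
wrist_force: [-0.3, -0.7, 0.9]
gripper_width: 1.0
gripper_force: 0.0
```

send_rows([
  [0,0,0],
  [0,0,0],
  [0,0,0],
  [0,0,0],
  [0,0,0],
  [0,0,0],
  [0,0,0],
  [0,0,0],
  [0,0,0],
  [0,0,0],
], turn=[0,0,0,0,0,0,0,0,0,0], grip=1, force=60)

```text
clock: 34.57
eef_pos: [0.435, 0.4371, 0.0405]
tool_rot: [[0.764, 0.646, 0.001], [0.646, -0.764, 0.0], [0.001, 0.0, -1.0]]
wrist_force: [0.7, -0.4, 5.9]
gripper_width: 0.128
gripper_force: 59.3
```

send_rows([
  [0,0,-0.2],
  [0,0,-0.5],
  [0,0,-0.6],
  [0,0,-0.6],
  [0,0,-0.6],
  [0,0,-0.6],
  [0,0,-0.3],
  [0,0,0],
  [0,0,0],
], turn=[0,0,-0.9,-1,-1,-1,-1,-1,0])

```text
clock: 35.32
eef_pos: [0.4347, 0.4371, 0.1772]
tool_rot: [[0.271, 0.963, 0.001], [0.963, -0.271, 0.001], [0.001, 0.001, -1.0]]
wrist_force: [-0.4, -0.0, -2.0]
gripper_width: 0.133
gripper_force: 58.6
```

send_rows([
  [-0.2,0.5,0],
  [-0.3,0.7,0],
  [-0.3,0.7,0],
  [-0.3,0.7,0],
  [-0.19,0.6,0],
  [0,0,0.3],
  [0,0,0.6],
  [0,0,0.6],
  [0,0,0.4],
  [0,0,0],
  [0,0,0],
], turn=[0.05,0,0,0,0,0,0,0,0,0,0])

```text
clock: 36.23
eef_pos: [0.5425, 0.3518, 0.0991]
tool_rot: [[0.282, 0.959, -0.002], [0.959, -0.282, -0.001], [-0.002, -0.002, -1.0]]
wrist_force: [0.9, -0.1, -1.5]
gripper_width: 0.13
gripper_force: 58.7
```

```bash
python3 - <<'E'
from h import *
s=r.observe();C=cam('wrist');im=r.capture('wrist');cv2.imwrite('pics/w11.png',im);e=s['eef_pos'];Rt=s['tool_rot'];print(e,s['clock'],np.degrees(np.arctan2(Rt[1,0],Rt[0,0])))
h=cv2.cvtColor(im,cv2.COLOR_BGR2HSV);g=cv2.cvtColor(im,cv2.COLOR_BGR2GRAY)
m=cv2.inRange(h,(0,150,20),(5,255,255))|cv2.inRange(h,(170,150,20),(180,255,255))
for c in(250,260,270,370,380):
    q=np.where(m[:330,c])[0];print(c,q.min() if len(q) else None,q.max() if len(q) else None, g[60:int(q.min())+2 if len(q) else 200,c].tolist())
for w in (220,235,250):
    q=np.where(m[w])[0];print('row',w,q.min(),q.max())
t=lambda p,z:((ray(C,p,z)-e)@Rt)[:,:2]*1e3
d=e[:2]-[.5401,.3429];print('case',d@[.277,.961]*1e3,d@[-.961,.277]*1e3)
for n,x,z in(('shoulder+',48,.042),('blip',80,.033)):
    print(n,proj(C,[[.5401+x*.277e-3,.3429+x*.961e-3,z]])[0])
for lx in(24,):print('flange low/top edge rows',proj(C,[e+Rt@np.array([.024,0,.0175]),e+Rt@np.array([.024,0,.0095])]))
E
```

```text
[0.5425 0.3518 0.0991] 36.2333 73.6299992122047
250 248 329 [94, 92, 92, 94, 92, 92, 93, 93, 93, 92, 92, 92, 92, 92, 93, 91, 93, 92, 92, 91, 93, 92, 93, 87, 73, 60, 56, 55, 56, 57, 56, 55, 56, 55, 55, 56, 55, 55, 54, 54, 55, 54, 53, 55, 53, 54, 53, 53, 51, 52, 52, 52, 52, 50, 51, 50, 48, 45, 49, 53, 51, 50, 50, 51, 51, 50, 48, 51, 49, 49, 50, 49, 49, 50, 48, 49, 49, 49, 47, 49, 47, 47, 48, 48, 48, 48, 48, 48, 48, 47, 45, 46, 45, 43, 44, 42, 40, 39, 38, 36, 36, 36, 35, 34, 34, 34, 34, 33, 31, 33, 32, 33, 33, 33, 33, 32, 35, 37, 37, 37, 39, 40, 42, 39, 40, 41, 42, 48, 49, 50, 48, 48, 50, 51, 49, 48, 48, 49, 49, 49, 46, 50, 50, 49, 47, 49, 49, 48, 50, 50, 50, 49, 49, 49, 47, 50, 49, 49, 49, 49, 50, 49, 49, 49, 48, 49, 50, 48, 49, 47, 48, 46, 44, 45, 47, 46, 48, 49, 48, 49, 48, 48, 46, 47, 48, 49, 46, 46, 42, 43]
260 248 312 [92, 92, 92, 92, 92, 92, 93, 92, 91, 92, 90, 92, 90, 90, 92, 91, 90, 91, 91, 90, 90, 89, 89, 90, 89, 90, 89, 89, 90, 90, 91, 87, 68, 51, 52, 52, 53, 53, 53, 52, 52, 52, 52, 51, 51, 51, 50, 51, 50, 50, 51, 51, 50, 51, 48, 48, 45, 44, 47, 51, 51, 51, 51, 51, 50, 50, 49
[... 2354 characters left out ...]
8, 52, 43, 43, 42, 43, 43, 44, 43, 43, 44, 42, 43, 44, 45, 46, 45, 45, 46, 47, 46, 44, 46, 46, 45, 44, 45, 46, 45, 45, 46, 44, 46, 48, 46, 46, 46, 46, 48, 47, 47, 47, 46, 47, 47, 48, 52, 52, 52, 52, 52, 67, 82, 90, 95, 97, 97, 98, 97, 97, 97, 97, 96, 96, 97, 96, 97, 97, 96, 97, 96, 97, 95, 95, 95, 95, 96, 96, 94, 95, 95, 95, 95, 94, 95, 95, 95, 95, 95, 81, 61, 61, 60, 59, 58, 58, 56, 57, 58, 58, 58, 57, 58, 57, 59, 58, 58, 58, 58, 58, 57, 58, 57, 54, 54, 54, 55, 59, 63, 63]Traceback (most recent call last):
  File "<stdin>", line 8, in <module>
    return umr_minimum(a, axis, None, out, keepdims, initial, where)
ValueError: zero-size array to reduction operation minimum which has no identity
```

```bash
python3 - <<'E'
from h import *
s=r.observe();C=cam('wrist');im=cv2.imread('pics/w11.png');e=s['eef_pos'];Rt=s['tool_rot']
h=cv2.cvtColor(im,cv2.COLOR_BGR2HSV)
m=cv2.inRange(h,(0,150,20),(5,255,255))|cv2.inRange(h,(170,150,20),(180,255,255))
for w in (252,260,270):
    q=np.where(m[w,200:440])[0]+200;print('row',w,q.min(),q.max())
B=mask(im,'blue')
for w in (195,205): q=np.where(B[w,200:440])[0]+200;print('blue',w,q.min(),q.max())
t=lambda p,z:((ray(C,p,z)-e)@Rt)[:,:2]*1e3
print('flange low +x',t([[315,248]],e[2]-.0175),'shoulder+ ',t([[315,187]],.042),t([[315,177.5]],.016))
d=e[:2]-[.5401,.3429];print('case',d@[.277,.961]*1e3,d@[-.961,.277]*1e3)
E
```

```text
row 252 238 391
row 260 237 391
row 270 238 391
blue 195 244 385
blue 205 245 384
flange low +x [[21.3149  0.3865]] shoulder+  [[38.7475  0.4715]] [[39.0946  0.5352]]
case 9.609538107018455 -0.37021075966198064
```

```bash
python3 - <<'E'
from h import *
s=r.observe();C=cam('wrist');im=cv2.imread('pics/w11.png');e=s['eef_pos'];Rt=s['tool_rot']
for c in(255,265,365,375):print(c,im[236:275,c,2].tolist())
for lx in(22,23,24,25):print(lx,proj(C,[e+Rt@np.array([lx*1e-3,0,.0175]),e+Rt@np.array([lx*1e-3,0,.0095])])[:,1])
E
```

```text
255 [34, 35, 33, 35, 35, 36, 33, 33, 35, 32, 37, 62, 79, 79, 81, 84, 93, 100, 103, 104, 105, 105, 105, 105, 105, 105, 108, 84, 43, 49, 51, 52, 51, 51, 53, 52, 51, 51, 49]
265 [36, 34, 36, 35, 34, 35, 37, 35, 36, 32, 37, 62, 79, 80, 81, 85, 93, 100, 103, 105, 106, 105, 107, 105, 106, 105, 106, 106, 108, 94, 67, 53, 51, 51, 51, 53, 54, 67, 95]
365 [45, 43, 45, 46, 43, 45, 44, 43, 46, 44, 43, 64, 82, 82, 81, 86, 94, 103, 105, 105, 106, 106, 108, 106, 107, 106, 106, 108, 99, 70, 51, 56, 56, 58, 58, 57, 56, 54, 65]
375 [47, 47, 47, 47, 47, 48, 47, 46, 46, 46, 45, 68, 86, 85, 84, 87, 96, 105, 107, 107, 108, 109, 108, 109, 108, 109, 109, 104, 81, 59, 60, 60, 60, 59, 61, 61, 61, 58, 58]
22 [246.4082 253.0787]
23 [244.0831 250.6555]
24 [241.7497 248.2234]
25 [239.408  245.7821]
```

send_rows([
  [0.06,0,0],
  [0,0,0.1],
  [0,0,0.2],
  [0,0,0.15],
  [0,0,0.1],
  [0,0,0.05],
  [0,0,0],
], turn=[-0.05,0,0,0,0,0,0])

```text
clock: 36.87
eef_pos: [0.5437, 0.3539, 0.0754]
tool_rot: [[0.275, 0.961, -0.001], [0.961, -0.275, -0.0], [-0.001, -0.001, -1.0]]
wrist_force: [1.2, -0.3, -1.6]
gripper_width: 0.131
gripper_force: 58.8
```

send_rows([
  [0,0,0.05],
  [0,0,0.05],
  [0,0,0.05],
  [0,0,0],
], turn=[0,0,0,0])

```text
clock: 37.2
eef_pos: [0.5438, 0.354, 0.0698]
tool_rot: [[0.275, 0.961, -0.0], [0.961, -0.275, -0.0], [-0.0, -0.0, -1.0]]
wrist_force: [-0.2, 0.4, -1.7]
gripper_width: 0.132
gripper_force: 58.8
```

The stem foot is about 13 mm into the gap with no force. Continuing.

send_rows([
  [0,0,0.05],
  [0,0,0.05],
  [0,0,0.05],
  [0,0,0],
], turn=[0,0,0,0])

```text
clock: 37.53
eef_pos: [0.5438, 0.354, 0.0636]
tool_rot: [[0.275, 0.961, -0.001], [0.961, -0.275, -0.0], [-0.0, -0.0, -1.0]]
wrist_force: [-0.4, 0.1, -2.2]
gripper_width: 0.132
gripper_force: 58.8
```

send_rows([
  [0,0,0.04],
  [0,0,0.04],
  [0,0,0.03],
  [0,0,0],
], turn=[0,0,0,0])

```text
clock: 37.87
eef_pos: [0.544, 0.3541, 0.0596]
tool_rot: [[0.275, 0.961, 0.0], [0.961, -0.275, 0.0], [0.0, 0.0, -1.0]]
wrist_force: [-0.2, -0.4, -2.0]
gripper_width: 0.129
gripper_force: 58.8
```

send_rows([
  [0,0,0.03],
  [0,0,0],
], turn=[0,0])

```text
clock: 38.03
eef_pos: [0.544, 0.3541, 0.0595]
tool_rot: [[0.275, 0.961, 0.001], [0.961, -0.275, 0.0], [0.0, 0.0, -1.0]]
wrist_force: [-2.2, -1.3, 8.6]
gripper_width: 0.132
gripper_force: 60.2
```

send_rows([
  [0,0,0],
  [0,0,0],
  [0,0,0],
  [0,0,0],
  [0,0,0],
  [0,0,0],
  [0,0,0],
  [0,0,0],
], turn=[0,0,0,0,0,0,0,0], grip=-1)

```text
clock: 38.7
eef_pos: [0.5439, 0.3541, 0.0585]
tool_rot: [[0.275, 0.961, -0.0], [0.961, -0.275, 0.0], [0.0, -0.0, -1.0]]
wrist_force: [-0.3, 0.6, 0.4]
gripper_width: 1.001
gripper_force: 0.0
```

send_rows([
  [0,0,-0.3],
  [0,0,-0.6],
  [0,0,-0.8],
  [0,0,-0.8],
  [0,0,-0.8],
  [0,0,-0.8],
  [0,0,-0.2],
  [0,0,0],
  [0,0,0],
], turn=[0,0,0,0,0,0,0,0,0])

```text
clock: 39.45
eef_pos: [0.5436, 0.3539, 0.2307]
tool_rot: [[0.275, 0.961, 0.0], [0.961, -0.275, 0.0], [0.0, 0.0, -1.0]]
wrist_force: [-0.6, 0.4, -0.4]
gripper_width: 0.997
gripper_force: 0.0
```

```bash
python3 - <<'E'
from h import *
s=r.observe();C=cam('wrist');im=r.capture('wrist');cv2.imwrite('pics/w12.png',im);e=s['eef_pos'];Rt=s['tool_rot'];print(e,s['clock'])
h=cv2.cvtColor(im,cv2.COLOR_BGR2HSV)
m=cv2.inRange(h,(0,150,20),(5,255,255))|cv2.inRange(h,(170,150,20),(180,255,255))
m=cv2.morphologyEx(m,cv2.MORPH_OPEN,np.ones((3,3)));m[:100]=0;m[330:]=0;m[:,:240]=0;m[:,400:]=0
p=cv2.findNonZero(m);P=ray(C,p[:,0],.05)[:,:2]-[.5401,.3429];Q=np.c_[P@[.277,.961],P@[-.961,.277]]*1e3
print('key in case',cv2.minAreaRect(Q.astype(np.float32)),Q.min(0),Q.max(0),cv2.boundingRect(p))
g=cv2.cvtColor(im,cv2.COLOR_BGR2GRAY)
for n,x,z in(('shoulder+',48,.042),('ylip',-80,.033),('back',-45,.042),('blip',80,.033)):
    v=int(proj(C,[[.5401+x*.277e-3,.3429+x*.961e-3,z]])[0][1]);print(n,v,g[v-8:v+9,342].tolist())
E
```

```text
[0.5436 0.3539 0.2307] 39.45
key in case ((10.915193557739258, -0.8973007202148438), (46.79306411743164, 60.95352554321289), 0.10768388956785202) [-12.5273 -31.357 ] [34.3653 29.6085] (276, 178, 78, 58)
shoulder+ 159 [74, 74, 75, 62, 40, 37, 38, 38, 52, 71, 76, 76, 75, 76, 75, 76, 75]
ylip 300 [86, 90, 92, 91, 91, 90, 82, 81, 127, 160, 164, 163, 161, 162, 162, 161, 161]
back 268 [170, 171, 166, 168, 174, 172, 158, 153, 165, 165, 165, 164, 165, 165, 164, 164, 165]
blip 116 [74, 74, 74, 75, 75, 74, 73, 67, 58, 67, 76, 74, 74, 74, 74, 74, 74]
```

Key seated at case x = 10.9 mm, square, at the right height, and both brackets are still home.

```bash
python3 -c "
from station import r
print(r.sign_off())"
```

```text
the job is handed in; nothing more can be done
None
```

I packed all three parts in the order blue, yellow, key, and handed the job in at about 39.5 s with the arm clear of everything. By my last measurements, both brackets are home under their lips and the key's flange rests on both shoulders.

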